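Check in and sort tagged tube carriers at a blood-sample desk

ROBOT

A 7-joint arm with a two-finger parallel gripper is mounted at the origin on the work surface. World frame = base frame: x ahead of the robot, y to its left, z up, the work surface at z = 0. Lengths are in m, angles in rad, forces in N, time in s.
With the tool pointing down it reaches from about 0.35 to 0.9 m from the base axis. Payload 8.1 kg.
Tool frame: the origin (TCP) lies at the very end of the fingers, on their centre line; the grasp point (between the pads) lies arm.tcp_to_grasp behind it (arm.tcp_to_grasp is the distance from the TCP to the grasp point, in m); z points along the fingers, y is the line along which they close (so a half turn about z gives the same grasp; the last joint's range is limited). The gripper opens to 85 mm and grips with 20 to 120 N. Pads are 22 mm wide; open, the fingers measure 114 mm over their backs; the gripper's body (76 mm by 85 mm) begins 54 mm behind the grasp point. The pads swing forward as they close: fully open they stand 13 mm farther back than shut.
Start: joints at [-0.103, 0.434, 0.025, 1.573, -0.012, 1.134, -0.075], TCP at [0.625, -0, 0.199] pointing down, gripper open.
Joint ranges: [-2.62, 2.62], [-0.44, 2.09], [-1.27, 1.32], [0.08, 2.57], [-1.32, 4.46], [0.12, 2], [-2.74, 2.74]. Speed limits (rad/s): [2.22, 2.22, 3.01, 3.01, 3.14, 3.14, 3.14].

INTERFACE

Orientations are given as a rotation vector (axis times angle).
In Python, from workcell import read_state, cams, job_done, arm gives the robot as it stands.
- The arm moves only by the shell command python3 -m inch 'ROWS' [FORCE]. ROWS is text: rows parted by semicolons, each of 7 numbers parted by spaces: the shift along the tool's x, y, z each as a share of 2.5 cm, from -1 to 1, then the turn, a rotation vector about the tool's x, y, z each as a share of 6 degrees, from -1 to 1, then the opening, from 0 (shut) to 1 (fully open). A call has exactly 10 rows; each row shifts and turns the commanded pose from where the row before left it, along the tool's axes as they then stand; what a row does not reach is not made up. A row lasts 1/12 s, in which the tool goes at most 41.7 mm and 7.16 degrees, less where a joint would pass 70% of its speed; a pose out of reach is approached as far as the arm can. A call with a number of a shift or a turn outside -1 to 1 is refused whole. A call with a gripper value outside its range is refused whole. The fingers move at their own pace and stop on an object; FORCE is the grip in N (left out, the last holds). Time passes only in rows, so rows that do not move let the fingers close, or fill a call up. It gives the time, the measured TCP pose, the force, the opening and the grip force at its end, in the units of the state.
- read_state(): the state, without advancing time (a new reading comes with each control period).
- cams.snapshot(name): name is "scene" or "side" or "wrist"; returns a dict with "frame" (384x512x3 uint8, red, green, blue), "mtx" (3x3 intrinsics, pixels), "position" and "attitude" of the camera in the world; the wrist camera has in their place "tool_from_camera" (4x4, takes a point from camera to tool coordinates, whose origin is the TCP and whose axes are the flange's). Camera axes: x right, y down, z forward; pixel columns grow to the right and rows downward; lengths in m; the calibration is good to about 2 mm. A picture is of the moment at which its call begins: read the wrist's pose just before it. There is no depth.
- job_done(): hands the job in; it is judged then, once.
The state is a dict: "clock": time; "q": joint angles; "joint_vel": joint speeds; "joint_efforts": joint torques, N m; "tcp_pos": TCP position; "tcp_rot": TCP orientation; "ft_force": force on the tool from outside, world axes, zero at the start; "torque": the same for the moment, N m; "finger_gap": opening from 0.0 (shut) to 1.0 (fully open); "grip_force": force on a finger pad.
Only numpy, scipy, OpenCV 4.12 (cv2) and the standard library are available. Lean on these libraries where they do the work, as an engineer would, in place of code of your own. Each camera call takes 0.05 s, during which the arm holds its last target. There are 200 camera calls.

TASK

Check in the green-tagged and the red-tagged tube carrier from the black intake tray, one at a time in either order: stand the carrier upright in the middle of the scan plate and let go of it, then take it again by its long sides and lower it gently, without dropping it, until it sits flat and fully home in the nest of its colour (green: accepted, red: rejected); only then bring the other. Leave both amber-tagged carriers in their lanes of the tray, and everything else on the desk where it stands.

Things in the scene. Friction and masses are not known exactly. Their poses are not given: they have to be found in the camera images.
- green_carrier: Tube carrier with green tag: grey block, clear sides, three purple-capped tubes locked inside, 64 (x) x 32 (y) x 50 (z) mm, 110 to 230 g. The 22 x 28 mm green tag lies on its top near the +x end, beside caps 3 mm high. Origin: centre of its underside; z up, x along its length.
- red_carrier: Tube carrier with red tag: grey block, clear sides, three purple-capped tubes locked inside, 64 (x) x 32 (y) x 50 (z) mm, 110 to 230 g. The 22 x 28 mm red tag lies on its top near the +x end, beside caps 3 mm high. Origin: centre of its underside; z up, x along its length.
- amber_carrier_a: Tube carrier with amber tag: grey block, clear sides, three purple-capped tubes locked inside, 64 (x) x 32 (y) x 50 (z) mm, 110 to 230 g. The 22 x 28 mm amber tag lies on its top near the +x end, beside caps 3 mm high. Origin: centre of its underside; z up, x along its length. Stays in the tray.
- amber_carrier_b: Tube carrier with amber tag: grey block, clear sides, three purple-capped tubes locked inside, 64 (x) x 32 (y) x 50 (z) mm, 110 to 230 g. The 22 x 28 mm amber tag lies on its top near the +x end, beside caps 3 mm high. Origin: centre of its underside; z up, x along its length. Stays in the tray.
- tray: Black intake tray, fixed, 74 (x) x 157 (y) mm. Origin: centre of its underside. Four lanes along x at y = -57, -19, 19, 57 mm, a carrier in each, 6 mm apart: no room for a finger beside one, but the lane ends are open above a 9 mm lip, so carriers are lifted by their ends (64 mm). Above the table: floor 4 mm, lane dividers 24 mm, side walls at +y and -y 54 mm.
- scan_station: Scan station, fixed: a black 110 x 110 mm plate, 6 mm thick, with a grey square in its middle; a white scanner on a post stands at its +x side, reaching from 85 to 160 mm from the origin along x, 40 mm to either side in y, 200 mm high. Origin: centre of the plate's underside.
- scan_plate (a point): Centre of the top of the scan plate, 6 mm above the table; axes as the scan station.
- accept_nest: Accept nest, green, fixed. Origin: centre of its underside; x along its length. Outside 90 (x) x 48 (y) mm, inside 74 x 42 mm, floor 5 mm high. End walls (+x, -x) 60 mm above the floor, higher than a carrier: no room for fingers at its ends. Long sides open above a 6 mm lip, so a carrier goes in held by its long sides, either way round.
- accept_nest_floor (a point): Centre of the accept (green) nest's inner floor, axes as the nest.
- reject_nest: Reject nest, red, fixed. Origin: centre of its underside; x along its length. Outside 90 (x) x 48 (y) mm, inside 74 x 42 mm, floor 5 mm high. End walls (+x, -x) 60 mm above the floor, higher than a carrier: no room for fingers at its ends. Long sides open above a 6 mm lip, so a carrier goes in held by its long sides, either way round.
- reject_nest_floor (a point): Centre of the reject (red) nest's inner floor, axes as the nest.
- tube_rack: Bystander: rack of purple-capped tubes, 90 (x) x 150 (y) x 98 mm high. Origin: centre of its underside.
- spray_bottle: Bystander: white bottle, 60 mm across, 165 mm high. Origin: centre of its underside.
- tape_roll: Bystander: yellow roll of tape lying flat, 60 mm across, 20 mm high. Origin: centre of its underside.
- marker: Bystander: blue marker lying on the table, 130 (x) x 13 x 12 mm. Origin: centre of its underside.
- specimen_jar: Bystander: clear jar with orange cap, 56 mm across, 65 mm high. Origin: centre of its underside.
- glove_box: Bystander: cardboard glove box, 230 (x) x 115 (y) x 75 mm high. Origin: centre of its underside.
Things that resemble listed ones, but are neither listed nor needed, are in the scene too. Several things have the shape of the accept_nest; the one meant has the colours described above.

How it is judged:
On the way, in this order (a step that is already met when the one before it is completed fails the run):
1. one of the two carriers (green or red tag) stands upright and released on the scan plate, its centre within 35 mm of the plate's in x and in y (((x of green_carrier in the frame of scan_plate between -0.035 and 0.035 m and y of green_carrier in the frame of scan_plate between -0.035 and 0.035 m and z of green_carrier in the frame of scan_plate between -0.004 and 0.004 m and angle between green_carrier's own z axis and vertical below 0.08 rad and contact force between the fingers and green_carrier below 0.1 N and linear speed of green_carrier below 0.03 m/s and angular speed of green_carrier below 0.3 rad/s) or (x of red_carrier in the frame of scan_plate between -0.035 and 0.035 m and y of red_carrier in the frame of scan_plate between -0.035 and 0.035 m and z of red_carrier in the frame of scan_plate between -0.004 and 0.004 m and angle between red_carrier's own z axis and vertical below 0.08 rad and contact force between the fingers and red_carrier below 0.1 N and linear speed of red_carrier below 0.03 m/s and angular speed of red_carrier below 0.3 rad/s))), for 0.2 s.
2. one of the two carriers stands released and fully home in the nest of its colour (((x of green_carrier in the frame of accept_nest_floor between -0.007 and 0.007 m and y of green_carrier in the frame of accept_nest_floor between -0.007 and 0.007 m and z of green_carrier in the frame of accept_nest_floor between -0.003 and 0.003 m and angle between green_carrier's own z axis and vertical below 0.06 rad and angle between the x axis of green_carrier and the x axis of accept_nest, either way round below 0.15 rad and contact force between the fingers and green_carrier below 0.1 N and linear speed of green_carrier below 0.03 m/s and angular speed of green_carrier below 0.3 rad/s) or (x of red_carrier in the frame of reject_nest_floor between -0.007 and 0.007 m and y of red_carrier in the frame of reject_nest_floor between -0.007 and 0.007 m and z of red_carrier in the frame of reject_nest_floor between -0.003 and 0.003 m and angle between red_carrier's own z axis and vertical below 0.06 rad and angle between the x axis of red_carrier and the x axis of reject_nest, either way round below 0.15 rad and contact force between the fingers and red_carrier below 0.1 N and linear speed of red_carrier below 0.03 m/s and angular speed of red_carrier below 0.3 rad/s))), for 0.2 s.
3. with the first in its nest, the other carrier stands upright and released on the scan plate, within 35 mm of its centre ((((x of green_carrier in the frame of accept_nest_floor between -0.007 and 0.007 m and y of green_carrier in the frame of accept_nest_floor between -0.007 and 0.007 m and z of green_carrier in the frame of accept_nest_floor between -0.003 and 0.003 m and angle between green_carrier's own z axis and vertical below 0.06 rad and angle between the x axis of green_carrier and the x axis of accept_nest, either way round below 0.15 rad and contact force between the fingers and green_carrier below 0.1 N and linear speed of green_carrier below 0.03 m/s and angular speed of green_carrier below 0.3 rad/s) and (x of red_carrier in the frame of scan_plate between -0.035 and 0.035 m and y of red_carrier in the frame of scan_plate between -0.035 and 0.035 m and z of red_carrier in the frame of scan_plate between -0.004 and 0.004 m and angle between red_carrier's own z axis and vertical below 0.08 rad and contact force between the fingers and red_carrier below 0.1 N and linear speed of red_carrier below 0.03 m/s and angular speed of red_carrier below 0.3 rad/s)) or ((x of red_carrier in the frame of reject_nest_floor between -0.007 and 0.007 m and y of red_carrier in the frame of reject_nest_floor between -0.007 and 0.007 m and z of red_carrier in the frame of reject_nest_floor between -0.003 and 0.003 m and angle between red_carrier's own z axis and vertical below 0.06 rad and angle between the x axis of red_carrier and the x axis of reject_nest, either way round below 0.15 rad and contact force between the fingers and red_carrier below 0.1 N and linear speed of red_carrier below 0.03 m/s and angular speed of red_carrier below 0.3 rad/s) and (x of green_carrier in the frame of scan_plate between -0.035 and 0.035 m and y of green_carrier in the frame of scan_plate between -0.035 and 0.035 m and z of green_carrier in the frame of scan_plate between -0.004 and 0.004 m and angle between green_carrier's own z axis and vertical below 0.08 rad and contact force between the fingers and green_carrier below 0.1 N and linear speed of green_carrier below 0.03 m/s and angular speed of green_carrier below 0.3 rad/s)))), for 0.2 s.
At the end, for the whole second after the job is handed in: Green carrier in accept nest, red in reject nest: within 7 mm of the nest centre in x and y, 3 mm of its floor, upright within 0.06 rad, lengthwise within 0.15 rad (either way round), at rest, released. Both amber carriers upright in the tray within 12 mm of their start (x of green_carrier in the frame of accept_nest_floor between -0.007 and 0.007 m and y of green_carrier in the frame of accept_nest_floor between -0.007 and 0.007 m and z of green_carrier in the frame of accept_nest_floor between -0.003 and 0.003 m and angle between each of green_carrier, red_carrier's own z axis and vertical below 0.06 rad and angle between the x axis of green_carrier and the x axis of accept_nest, either way round below 0.15 rad and contact force between the fingers and green_carrier below 0.1 N and linear speed of each of green_carrier, red_carrier below 0.03 m/s and angular speed of each of green_carrier, red_carrier below 0.3 rad/s and x of red_carrier in the frame of reject_nest_floor between -0.007 and 0.007 m and y of red_carrier in the frame of reject_nest_floor between -0.007 and 0.007 m and z of red_carrier in the frame of reject_nest_floor between -0.003 and 0.003 m and angle between the x axis of red_carrier and the x axis of reject_nest, either way round below 0.15 rad and contact force between the fingers and red_carrier below 0.1 N and distance of each of amber_carrier_a, amber_carrier_b from where it was at the start of the episode below 0.012 m and angle between each of amber_carrier_a, amber_carrier_b's own z axis and vertical below 0.1 rad); the robot touches nothing.
It fails at once if a green or red carrier is dropped: out of the fingers and faster than 0.45 m/s within 30 mm of its nest's floor or of the scan plate (a fall of more than about 10 mm) ((x of green_carrier in the frame of accept_nest_floor between -0.03 and 0.03 m and y of green_carrier in the frame of accept_nest_floor between -0.03 and 0.03 m and z of green_carrier in the frame of accept_nest_floor between -0.01 and 0.03 m and linear speed of green_carrier above 0.45 m/s and contact force between the fingers and green_carrier below 0.1 N) or (x of red_carrier in the frame of reject_nest_floor between -0.03 and 0.03 m and y of red_carrier in the frame of reject_nest_floor between -0.03 and 0.03 m and z of red_carrier in the frame of reject_nest_floor between -0.01 and 0.03 m and linear speed of red_carrier above 0.45 m/s and contact force between the fingers and red_carrier below 0.1 N) or (x of green_carrier in the frame of scan_plate between -0.03 and 0.03 m and y of green_carrier in the frame of scan_plate between -0.03 and 0.03 m and z of green_carrier in the frame of scan_plate between -0.01 and 0.03 m and linear speed of green_carrier above 0.45 m/s and contact force between the fingers and green_carrier below 0.1 N) or (x of red_carrier in the frame of scan_plate between -0.03 and 0.03 m and y of red_carrier in the frame of scan_plate between -0.03 and 0.03 m and z of red_carrier in the frame of scan_plate between -0.01 and 0.03 m and linear speed of red_carrier above 0.45 m/s and contact force between the fingers and red_carrier below 0.1 N)).
It fails at once if an amber carrier is moved more than 15 mm or tipped more than 0.3 rad (distance of any of amber_carrier_a, amber_carrier_b from where it was at the start of the episode above 0.015 m or angle between any of amber_carrier_a, amber_carrier_b's own z axis and vertical above 0.3 rad).
It fails at once if another thing on the desk (tube rack, bottle, tape roll, marker, jar, glove box) is moved more than 20 mm (distance of any of tube_rack, spray_bottle, tape_roll, marker, specimen_jar, glove_box from where it was at the start of the episode above 0.02 m).
It fails at once if the green or red carrier is tipped more than 0.6 rad (angle between any of green_carrier, red_carrier's own z axis and vertical above 0.6 rad).
It also fails if it takes over 72 s, if anything falls off the work surface, if the arm or the gripper's body presses on something with over 40 N, if the wrist force passes 120 N, or if a joint passes its speed limit or range.

## Working session

There is one attempt and no reset: what is moved stays moved. The work goes in short steps, Python scripts to look and compute and a shell command to move; the robot and the scene stay as the last step left them, time stands still between calls to the robot, and variables do not carry over. Pictures are saved under pics/ and viewed, at most 10 in all, crops included, and the job is handed in when it is done.

```bash
mkdir -p pics; ls
cat > h.py <<'E'
import numpy as np,cv2
from scipy.spatial.transform import Rotation as R
from workcell import read_state,cams,job_done,arm
def snap(n,f=None):
    s=read_state(); d=cams.snapshot(n)
    if n=="wrist":
        T=np.eye(4);T[:3,:3]=R.from_rotvec(s["tcp_rot"]).as_matrix();T[:3,3]=s["tcp_pos"]
        T=T@np.array(d["tool_from_camera"]); d["P"]=T[:3,3];d["A"]=T[:3,:3]
    else:
        d["P"]=np.array(d["position"]);a=np.array(d["attitude"]);d["A"]=a if a.shape==(3,3) else R.from_rotvec(a).as_matrix()
    if f: cv2.imwrite("pics/"+f,d["frame"][:,:,::-1])
    np.savez("last_"+n+".npz",frame=d["frame"],mtx=d["mtx"],P=d["P"],A=d["A"])
    return d
def ray(d,uv):
    uv=np.atleast_2d(uv).astype(float); K=np.array(d["mtx"])
    v=np.c_[uv,np.ones(len(uv))]@np.linalg.inv(K).T@d["A"].T
    return d["P"],v
def plane(d,uv,z):
    P,v=ray(d,uv); return P+v*((z-P[2])/v[:,2:3])
def proj(d,X):
    c=(np.atleast_2d(X)-d["P"])@d["A"]; p=c@np.array(d["mtx"]).T; return p[:,:2]/p[:,2:]
def tri(ds,uvs):
    M=np.zeros((3,3));b=np.zeros(3)
    for d,uv in zip(ds,uvs):
        P,v=ray(d,uv);v=v[0]/np.linalg.norm(v[0]);Q=np.eye(3)-np.outer(v,v);M+=Q;b+=Q@P
    return np.linalg.solve(M,b)
E
python3 - <<'E'
from h import *
s=read_state();print(s["tcp_pos"],s["tcp_rot"],s["finger_gap"],arm.tcp_to_grasp)
a=snap("scene","scene.png");b=snap("side","side.png");c=snap("wrist","wrist.png")
for d in(a,b,c):print(d["P"].round(3),d["A"].round(3).tolist(),np.array(d["mtx"]).tolist())
print(cams.snapshot("scene")["attitude"])
E
```

```text
pics
[ 6.24441798e-01 -5.13404944e-05  1.98312462e-01] [-2.22076878e+00 -2.22063413e+00  1.89711574e-03] 0.9996864320689814 0.0187
[ 1.153 -0.215  0.937] [[0.258, 0.751, -0.609], [0.966, -0.193, 0.171], [0.011, -0.632, -0.775]] [[351.83740044870564, 0.0, 246.07359904003704], [0.0, 351.83740044870564, 192.08726924781973], [0.0, 0.0, 1.0]]
[0.257 0.901 0.703] [[-0.974, -0.139, 0.178], [-0.226, 0.548, -0.806], [0.014, -0.825, -0.565]] [[361.315312934269, 0.0, 255.64715460554692], [0.0, 361.315312934269, 192.28956088747663], [0.0, 0.0, 1.0]]
[0.624 0.066 0.373] [[1.0, 0.001, -0.001], [0.0, -0.966, -0.26], [-0.001, 0.26, -0.966]] [[268.73003088221765, 0.0, 256.0497586515236], [0.0, 268.73003088221765, 194.25871810429337], [0.0, 0.0, 1.0]]
[-2.01075339 -1.55119462  0.53969829]
```

View pics/scene.png

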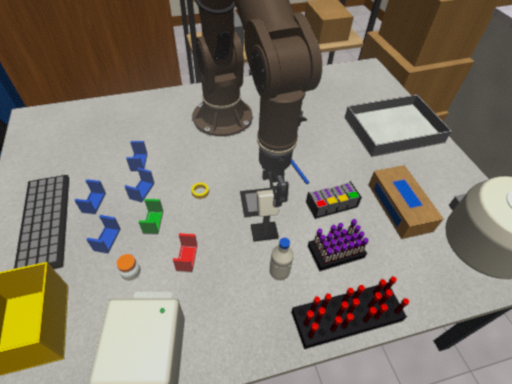

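View pics/side.png

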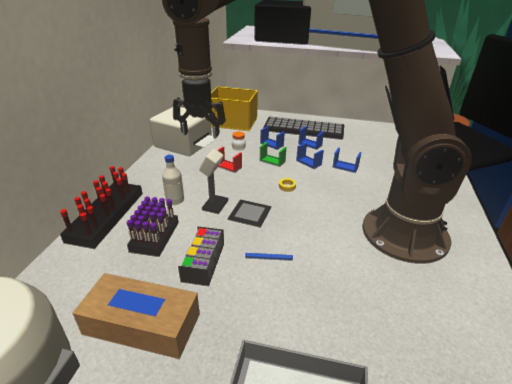

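View pics/wrist.png

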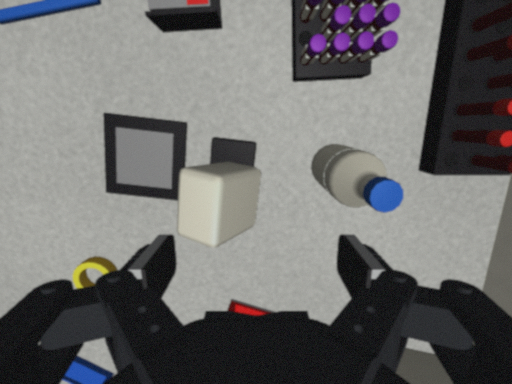

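The scene view shows the tray at (335,198), with its red, amber, amber and green tags running left to right. The scan plate is at about (255,203). The green nest is at (151,217) and the red nest at (186,253). Four blue nest shapes at (138,156), (91,196), (140,185) and (104,234) are decoys of the wrong colour. The side view shows the same layout: tray (203,253), plate (250,212), green nest (273,154), red nest (230,160). In the wrist view the plate is at (145,157) and the scanner head at (218,202). The yellow bin, the keyboard and the red-capped rack are unlisted.

```bash
cat >> h.py <<'E'
def mask(fr,col):
    h=cv2.cvtColor(fr,cv2.COLOR_RGB2HSV);H,S,V=[h[:,:,i].astype(int) for i in range(3)]
    m={"g":(H>45)&(H<75),"r":(H<6)|(H>174),"a":(H>17)&(H<28)}[col]&(S>150)&(V>60)
    return m.astype(np.uint8)*255
def blobs(fr,col,amin=40):
    n,l,st,c=cv2.connectedComponentsWithStats(mask(fr,col))
    return [(st[i,4],c[i].round(1).tolist(),st[i,:4].tolist()) for i in range(1,n) if st[i,4]>=amin]
def load(n):
    d=np.load("last_"+n+".npz");return {k:d[k] for k in d}
E
python3 - <<'E'
from h import *
for n in("scene","side"):
    d=load(n)
    for c in "gra":
        print(n,c,[b for b in blobs(d["frame"],c,12)])
a=load("scene");b=load("side")
im=[cv2.resize(a["frame"][140:290,90:370],None,fx=2.8,fy=2.8,interpolation=3),cv2.resize(b["frame"][130:290,170:310],None,fx=1.8,fy=1.8,interpolation=3)]
H=max(i.shape[0] for i in im);cv2.imwrite("pics/crop1.png",im[0][:,:,::-1])
w=load("wrist");print(plane(w,[[105,114],[187,122],[182,200],[105,192],[144,157]],.006).round(4))
E
```

```text
scene g [(np.int32(46), [353.2, 194.5], [349, 192, 10, 6]), (np.int32(32), [151.3, 200.0], [145, 199, 14, 3]), (np.int32(168), [153.4, 218.6], [139, 212, 23, 17])]
scene r [(np.int32(52), [321.0, 203.1], [317, 200, 10, 7]), (np.int32(52), [186.9, 235.3], [179, 234, 16, 6]), (np.int32(248), [186.5, 255.1], [173, 245, 23, 20]), (np.int32(35), [392.3, 279.9], [389, 277, 7, 8]), (np.int32(41), [382.2, 282.9], [379, 279, 8, 8]), (np.int32(45), [361.0, 288.7], [358, 285, 7, 8]), (np.int32(43), [350.0, 291.6], [347, 288, 7, 8]), (np.int32(59), [388.2, 292.9], [385, 289, 8, 9]), (np.int32(59), [377.3, 295.9], [374, 292, 8, 9]), (np.int32(42), [327.7, 297.3], [325, 294, 7, 8]), (np.int32(43), [316.6, 300.4], [314, 297, 7, 8]), (np.int32(60), [355.3, 301.8], [352, 298, 8, 9]), (np.int32(38), [404.8, 301.9], [402, 299, 7, 8]), (np.int32(62), [344.2, 304.8], [341, 301, 8, 9]), (np.int32(64), [383.4, 307.3], [380, 303, 8, 10]), (np.int32(62), [321.4, 310.9], [318, 307, 8, 9]), (np.int32(64), [372.4, 310.4], [369, 306, 8, 10]), (np.int32(65), [309.7, 314.1], [306, 310, 9, 10]), (np.int32(66), [349
[... 677 characters left out ...]
32(156), [118.0, 174.6], [110, 166, 17, 19]), (np.int32(230), [102.0, 188.6], [93, 175, 19, 27]), (np.int32(127), [87.1, 202.3], [81, 191, 13, 23]), (np.int32(135), [80.5, 208.7], [74, 197, 13, 24]), (np.int32(44), [63.6, 212.5], [60, 209, 7, 9]), (np.int32(57), [201.2, 231.3], [197, 228, 9, 8])]
side a [(np.int32(1490), [236.4, 106.3], [211, 87, 47, 43]), (np.int32(28), [214.7, 112.0], [211, 108, 7, 10]), (np.int32(147), [287.1, 184.1], [280, 178, 16, 13]), (np.int32(63), [197.2, 240.5], [193, 237, 10, 8]), (np.int32(67), [191.8, 250.6], [187, 247, 11, 8])]
[[ 0.4259  0.0756  0.006 ]
 [ 0.5327  0.0655  0.006 ]
 [ 0.5185 -0.0417  0.006 ]
 [ 0.4105 -0.03    0.006 ]
 [ 0.471   0.0194  0.006 ]]
```

View pics/crop1.png

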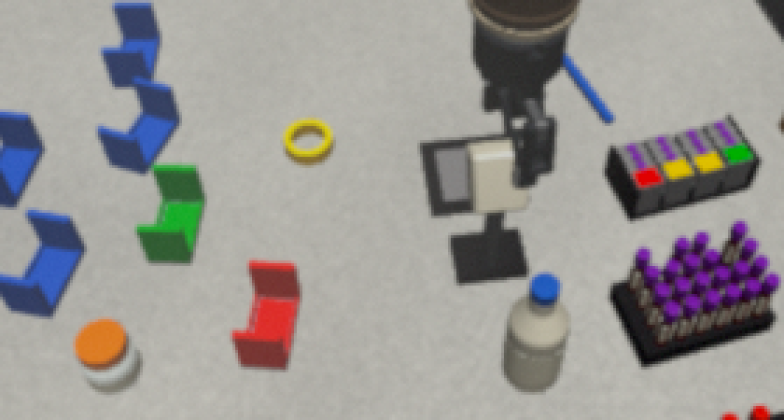

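The enlarged crop confirms it. The solid green nest at scene px (151,217) and the solid red nest at (186,253) are the ones meant, and the four blue ones are decoys. The tray lanes read red, amber, amber, green from left (−y) to right (+y), with the tags at the +x end.

Run:
```python
from h import *
a=load("scene");b=load("side")
for n,u,v in[("g",(353.2,194.5),(187.6,261.1)),("a",(342.7,197.7),(191.8,250.6)),("a2",(331.6,200.2),(197.2,240.5)),("r",(321,203.1),(201.2,231.3))]:
    print(n,tri([a,b],[u,v]).round(4))
# nests from scene: near wall & far wall extents at floor
print("G",plane(a,[[153,200],[151,217],[148,233]],.03).round(3));print("R",plane(a,[[187,235],[186,253],[184,270]],.03).round(3))
print("rack corners",plane(a,[[309,237],[357,232],[366,260],[321,268]],.01).round(3), "marker",plane(a,[[291,160],[307,181]],.01).round(3),"bottle",plane(a,[[282,272]],.01).round(3),"tape",plane(a,[[200,190]],.01).round(3),"jar",plane(a,[[128,272]],.01).round(3))
```

```text
g [0.5563 0.3125 0.0555]
a [0.5599 0.2744 0.055 ]
a2 [0.5602 0.2355 0.0552]
r [0.5628 0.198  0.0555]
G [[ 0.397 -0.316  0.03 ]
 [ 0.464 -0.328  0.03 ]
 [ 0.521 -0.343  0.03 ]]
R [[ 0.558 -0.23   0.03 ]
 [ 0.618 -0.242  0.03 ]
 [ 0.67  -0.256  0.03 ]]
rack corners [[0.646 0.132 0.01 ]
 [0.667 0.285 0.01 ]
 [0.763 0.266 0.01 ]
 [0.753 0.128 0.01 ]] marker [[0.319 0.19  0.01 ]
 [0.43  0.21  0.01 ]] bottle [[0.737 0.014 0.01 ]] tape [[ 0.377 -0.159  0.01 ]] jar [[ 0.626 -0.412  0.01 ]]
```

```bash
python3 -m inch '0 0 -1 0 0 0 1;0 0 -1 0 0 0 1;1 -0.5 0 0 0 0 1;1 -0.5 0 0 0 0 1;1 -0.5 0 0 0 0 1;1 -0.5 0 0 0 0 1;1 -0.5 0 0 0 0 1;1 -0.5 0 0 0 0 1;0 0 0 0 0 0 1;0 0 0 0 0 0 1' 60
python3 - <<'E'
from h import *
d=snap("wrist","w2.png");s=read_state();print(s["tcp_pos"],s["tcp_rot"])
for c in "gra":
  for b in blobs(d["frame"],c,100):
    r=cv2.minAreaRect(np.argwhere(False)) if 0 else None
    print(c,b,plane(d,[b[1]],.0545).round(4))
import shutil;shutil.copy("last_wrist.npz","last_w2.npz")
E
```

```text
clock: 1.03
tcp_pos: [0.5491, 0.1519, 0.2491]
tcp_rot: [-2.217, -2.225, -0.0]
ft_force: [0.5, -0.2, -0.2]
finger_gap: 1.001
grip_force: 0.0
[0.5499094  0.15006969 0.24908419] [ 2.22010365e+00  2.22232518e+00 -4.01267006e-04]
g (np.int32(368), [263.0, 43.6], [255, 32, 17, 24]) [[0.5566 0.3113 0.0545]]
r (np.int32(277), [266.8, 138.1], [260, 128, 15, 20]) [[0.563  0.1967 0.0545]]
r (np.int32(239), [502.1, 232.7], [491, 225, 21, 17]) [[0.9133 0.0609 0.0545]]
r (np.int32(286), [498.7, 253.5], [486, 246, 26, 17]) [[0.9164 0.027  0.0545]]
```

View pics/w2.png

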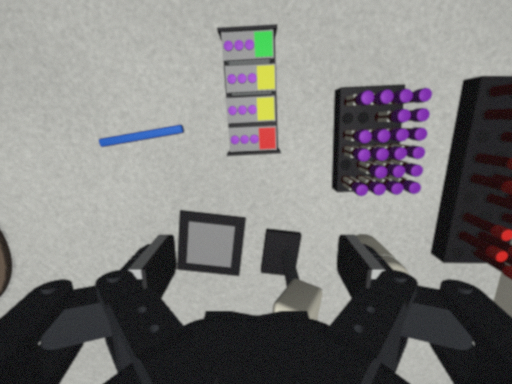

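This wrist view has the tray at (250,90), with green at (263,44) in the +y lane and red at (267,138) in the −y lane. The whole plate shows at (211,242). The rack's left side is at x≈335, well clear of the tray.

Run:
```python
from h import *
d=load("w2");f=d["frame"];a=load("scene")
print("tri g",tri([a,d],[(353.2,194.5),(263,43.6)]).round(4),"tri r",tri([a,d],[(321,203.1),(266.8,138.1)]).round(4))
for col in "gr":
    m=mask(f,col);n,l,st,c=cv2.connectedComponentsWithStats(m);
    i=[k for k in range(1,n) if st[k,4]>100 and c[k][0]<300][0]
    q=cv2.boxPoints(cv2.minAreaRect(np.argwhere(l==i)[:,::-1].astype(np.float32)));print(col,plane(d,q,.054).round(4).tolist())
for v in(46,135,140,145):print(v,[int(x) for x in f[v,222:290].max(1)])
# plate
g=cv2.cvtColor(f,cv2.COLOR_RGB2GRAY);m=(g<60).astype(np.uint8)*255
n,l,st,c=cv2.connectedComponentsWithStats(m)
for k in range(1,n):
    if 150<c[k][0]<260 and 200<c[k][1]<280 and st[k,4]>300:
        q=cv2.boxPoints(cv2.minAreaRect(np.argwhere(l==k)[:,::-1].astype(np.float32)));print(st[k],q.round(1).tolist(),plane(d,q,.006).round(4).tolist(),plane(d,[q.mean(0)],.006).round(4))
m2=cv2.inRange(g,100,175);m2[:, :190]=0;m2[:,235:]=0;m2[:222]=0;m2[270:]=0
n,l,st,c=cv2.connectedComponentsWithStats(m2);k=1+np.argmax(st[1:,4]);print(st[k],c[k],plane(d,[c[k]],.006).round(4), [x.round(4).tolist() for x in plane(d,cv2.boxPoints(cv2.minAreaRect(np.argwhere(l==k)[:,::-1].astype(np.float32))),.006)])
```

```text
tri g [0.5569 0.3115 0.0564] tri r [0.5632 0.1973 0.0564]
g [[0.5457, 0.3236, 0.054], [0.565, 0.3249, 0.054], [0.5675, 0.2991, 0.054], [0.5478, 0.2978, 0.054]]
r [[0.5537, 0.2099, 0.054], [0.5724, 0.21, 0.054], [0.573, 0.1849, 0.054], [0.5539, 0.1848, 0.054]]
46 [164, 164, 182, 196, 201, 204, 206, 206, 207, 201, 179, 155, 167, 190, 200, 206, 208, 210, 210, 208, 192, 168, 154, 173, 197, 203, 207, 210, 210, 209, 198, 170, 167, 201, 216, 215, 215, 215, 215, 214, 216, 216, 216, 216, 215, 216, 217, 216, 214, 211, 186, 143, 109, 143, 173, 180, 181, 178, 178, 180, 182, 182, 186, 184, 180, 184, 184, 182]
135 [188, 187, 183, 183, 183, 184, 174, 161, 157, 156, 160, 165, 166, 170, 166, 160, 158, 157, 157, 163, 171, 183, 188, 181, 174, 162, 158, 158, 160, 170, 185, 196, 200, 192, 175, 157, 180, 201, 216, 217, 217, 217, 216, 217, 217, 216, 217, 216, 217, 216, 217, 215, 210, 180, 135, 125, 160, 183, 187, 183, 183, 185, 185, 186, 187, 188, 190, 190]
140 [182, 181, 179, 181, 181, 184, 179, 164, 168, 184, 196, 202, 204, 206, 208, 201, 186, 165, 168, 188, 200, 203, 204, 207, 206, 198, 180, 166, 176, 1
[... 327 characters left out ...]
, 156, 157, 156, 158, 158, 158, 161, 155, 156, 159, 170, 194, 214, 216, 216, 217, 217, 217, 216, 216, 216, 217, 217, 216, 217, 217, 212, 190, 145, 116, 146, 176, 181, 182, 185, 186, 186, 186, 185, 186, 186, 189]
[ 178  211   66   64 1510] [[175.10000610351562, 267.79998779296875], [181.0, 210.8000030517578], [244.10000610351562, 217.3000030517578], [238.1999969482422, 274.29998779296875]] [[0.4088, -0.0275, 0.006], [0.4262, 0.0768, 0.006], [0.5294, 0.0659, 0.006], [0.5182, -0.0399, 0.006]] [[0.4707 0.0204 0.006 ]]
[ 190  222   45   45 1775] [210.94197183 243.79267606] [[0.4728 0.0181 0.006 ]] [[0.4279, -0.0166, 0.006], [0.44, 0.0588, 0.006], [0.5134, 0.0507, 0.006], [0.5045, -0.0255, 0.006]]
```

Run:
```python
from h import *
d=load("w2");s=read_state();r=R.from_rotvec(s["tcp_rot"])
for y in(.0425,-.0425):
  for z in(0,-.013,-.0374):
    for x in(.011,-.011): print(y,z,x,proj(d,np.array(s["tcp_pos"])+r.apply([x,y,z])).round(0))
```

```text
0.0425 0 0.011 [[320. 208.]]
0.0425 0 -0.011 [[318. 238.]]
0.0425 -0.013 0.011 [[325. 214.]]
0.0425 -0.013 -0.011 [[323. 246.]]
0.0425 -0.0374 0.011 [[336. 229.]]
0.0425 -0.0374 -0.011 [[333. 265.]]
-0.0425 0 0.011 [[196. 208.]]
-0.0425 0 -0.011 [[197. 237.]]
-0.0425 -0.013 0.011 [[191. 214.]]
-0.0425 -0.013 -0.011 [[193. 245.]]
-0.0425 -0.0374 0.011 [[181. 228.]]
-0.0425 -0.0374 -0.011 [[184. 264.]]
```

Run:
```python
from h import *
a=load("side")
p=np.array([.6244,0,.1983])
for z in(0,.013,.04):
  print(z,proj(a,[p+[dx,0,z] for dx in(-.057,-.0425,0,.0425,.057)]).round(0).tolist())
c=cv2.resize(a["frame"][70:160,150:260],None,fx=6,fy=6,interpolation=2)
cv2.imwrite("pics/tip.png",c[:,:,::-1])
```

```text
0 [[220.0, 152.0], [215.0, 151.0], [201.0, 149.0], [188.0, 148.0], [183.0, 147.0]]
0.013 [[219.0, 148.0], [215.0, 147.0], [201.0, 145.0], [187.0, 144.0], [183.0, 143.0]]
0.04 [[219.0, 139.0], [214.0, 139.0], [200.0, 137.0], [187.0, 135.0], [182.0, 135.0]]
```

View pics/tip.png

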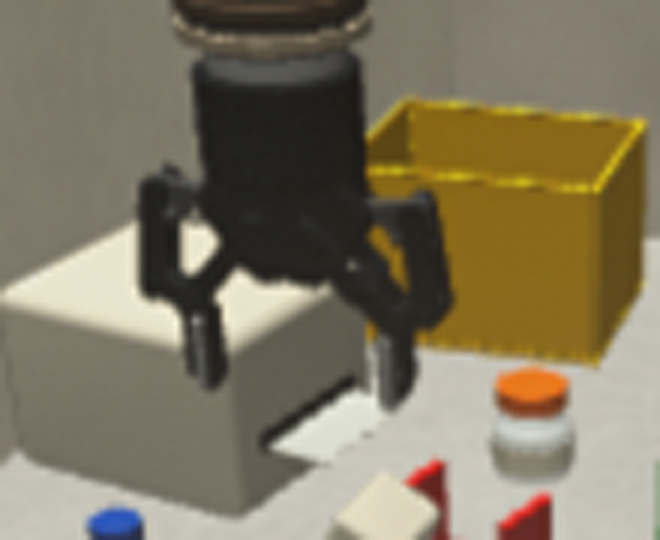

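The crop shows the open fingertips at side px (184,135) and (216,138). That is about 40 mm above the reported TCP, so I'll measure the tip height visually again near the carrier before closing.

```bash
python3 -m inch '0.92 -0.12 0 0 0 -0.5 1;0.92 -0.12 0 0 0 0 1;0 0 1 0 0 0 1;0 0 1 0 0 0 1;0 0 1 0 0 0 1;0 0 1 0 0 0 1;0 0 1 0 0 0 1;0 0 1 0 0 0 1;0 0 0 0 0 0 1;0 0 0 0 0 0 1'
python3 - <<'E'
from h import *
s=read_state();p=np.array(s["tcp_pos"]);r=R.from_rotvec(s["tcp_rot"]);print(p,r.as_matrix().round(3).tolist(),s["ft_force"])
im=[]
for n,(u,v) in(("side",(205,230)),("scene",(320,195)),("wrist",(256,230))):
    d=snap(n);f=d["frame"].copy()
    for z in(0,.02,.04):
        for y in(-.0425,.0425):
            q=proj(d,p+r.apply([0,y,-z]))[0];print(n,z,q.round(1))
    w=55 if n!="wrist" else 130
    im.append(cv2.resize(f[max(v-w,0):v+w,max(u-w,0):u+w],(265,265) if n=="x" else (266,266),interpolation=cv2.INTER_CUBIC))
cv2.imwrite("pics/ap1.png",np.hstack(im)[:,:,::-1])
E
```

```text
clock: 1.92
tcp_pos: [0.5426, 0.1941, 0.0984]
tcp_rot: [-2.164, -2.276, 0.004]
ft_force: [0.9, 0.3, 0.5]
finger_gap: 1.001
grip_force: 0.0
[0.54264486 0.19407322 0.09835181] [[-0.05, 0.999, -0.002], [0.999, 0.05, -0.002], [-0.002, -0.002, -1.0]] [0.86784755 0.28066716 0.47082574]
side 0 [223.2 221.2]
side 0 [192.3 217.4]
side 0.02 [222.9 215.2]
side 0.02 [191.7 211.5]
side 0.04 [222.6 209.1]
side 0.04 [191.  205.4]
scene 0 [313.9 180. ]
scene 0 [325.7 200.3]
scene 0.02 [314.9 175.8]
scene 0.02 [327.  196.1]
scene 0.04 [316.  171.5]
scene 0.04 [328.3 191.9]
wrist 0 [193.8 221. ]
wrist 0 [315.1 221. ]
wrist 0.02 [186.8 232.3]
wrist 0.02 [322.  232.2]
wrist 0.04 [178.  246.5]
wrist 0.04 [330.6 246.3]
```

View pics/ap1.png

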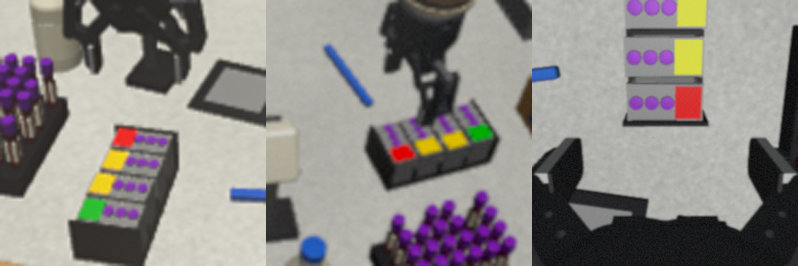

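```bash
python3 -m inch '0.08 0.06 1 0 0 0 1;0 0 1 0 0 0 1;0 0 1 0 0 0 1;0 0 0.5 0 0 0 1;0 0 0 0 0 0 1;0 0 0 0 0 0 1;0 0 0 0 0 0 1;0 0 0 0 0 0 1;0 0 0 0 0 0 1;0 0 0 0 0 0 1'
python3 - <<'E'
from h import *
s=read_state();p=np.array(s["tcp_pos"]);r=R.from_rotvec(s["tcp_rot"])
im=[]
for n,(u,v) in(("side",(205,220)),("scene",(320,195)),("wrist",(256,230))):
    d=snap(n);f=d["frame"].copy()
    for z in(0,.02,.04):
        print(n,z,[proj(d,p+r.apply([0,y,-z]))[0].round(1).tolist() for y in(-.0425,.0425)])
    w=55 if n!="wrist" else 130
    im.append(cv2.resize(f[max(v-w,0):v+w,max(u-w,0):u+w],(266,266),interpolation=cv2.INTER_CUBIC))
cv2.imwrite("pics/ap2.png",np.hstack(im)[:,:,::-1])
E
```

```text
clock: 2.9
tcp_pos: [0.5449, 0.1981, 0.0126]
tcp_rot: [2.162, 2.278, 0.002]
ft_force: [0.2, 0.5, 0.6]
finger_gap: 1.002
grip_force: 0.0
side 0 [[223.1, 246.1], [193.6, 242.1]]
side 0.02 [[222.8, 240.7], [193.0, 236.7]]
side 0.04 [[222.6, 235.2], [192.4, 231.2]]
scene 0 [[311.2, 197.1], [322.2, 216.9]]
scene 0.02 [[312.1, 193.4], [323.3, 213.2]]
scene 0.04 [[313.0, 189.5], [324.5, 209.5]]
wrist 0 [[195.6, 220.4], [318.8, 220.5]]
wrist 0.02 [[188.6, 231.9], [326.1, 232.0]]
wrist 0.04 [[179.7, 246.4], [335.3, 246.4]]
```

View pics/ap2.png

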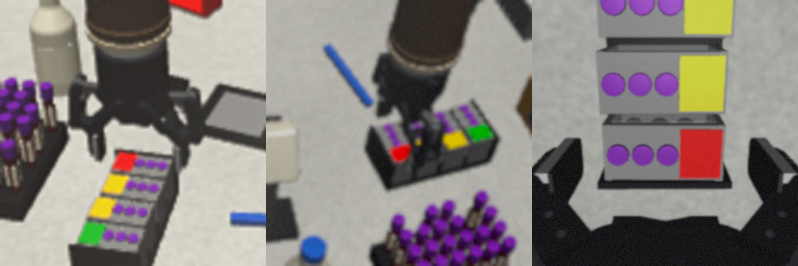

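The side panel puts the open tips at px (190,230) and (224,233), i.e. at z≈0.052, still 40 mm above the reported TCP. In the wrist panel the red carrier sits between the two fingers. I'll lower in small steps and watch the force.

```bash
python3 -m inch '0 0 0.1 0 0 0 1;0 0 0.1 0 0 0 1;0 0 0.1 0 0 0 1;0 0 0.1 0 0 0 1;0 0 0.1 0 0 0 1;0 0 0 0 0 0 1;0 0 0 0 0 0 1;0 0 0 0 0 0 1;0 0 0 0 0 0 1;0 0 0 0 0 0 1'
python3 - <<'E'
from h import *
snap("side");snap("wrist")
E
```

```text
clock: 3.88
tcp_pos: [0.5443, 0.1979, -0.0007]
tcp_rot: [2.163, 2.279, 0.0]
ft_force: [0.2, 0.2, 0.6]
finger_gap: 1.001
grip_force: 0.0
```

```bash
python3 -m inch '0 0 0.1 0 0 0 1;0 0 0.1 0 0 0 1;0 0 0.1 0 0 0 1;0 0 0.1 0 0 0 1;0 0 0 0 0 0 1;0 0 0 0 0 0 1;0 0 0 0 0 0 1;0 0 0 0 0 0 1;0 0 0 0 0 0 1;0 0 0 0 0 0 1'
python3 - <<'E'
from h import *
s=read_state();p=np.array(s["tcp_pos"]);r=R.from_rotvec(s["tcp_rot"])
d=snap("side");w=snap("wrist")
for z in(0,.02,.04):print(z,[proj(d,p+r.apply([0,y,-z]))[0].round(1).tolist() for y in(-.0425,.0425)])
im=[cv2.resize(d["frame"][185:265,165:265],(500,400),interpolation=2),cv2.resize(w["frame"][120:380,156:356],(300,400),interpolation=2)]
cv2.imwrite("pics/ap3.png",np.hstack(im)[:,:,::-1])
E
```

```text
clock: 4.82
tcp_pos: [0.5443, 0.1979, -0.0108]
tcp_rot: [2.163, 2.279, 0.0]
ft_force: [0.3, 0.1, -0.1]
finger_gap: 0.998
grip_force: 0.0
0 [[223.6, 252.3], [194.5, 248.3]]
0.02 [[223.4, 247.0], [193.9, 243.0]]
0.04 [[223.1, 241.6], [193.4, 237.7]]
```

View pics/ap3.png

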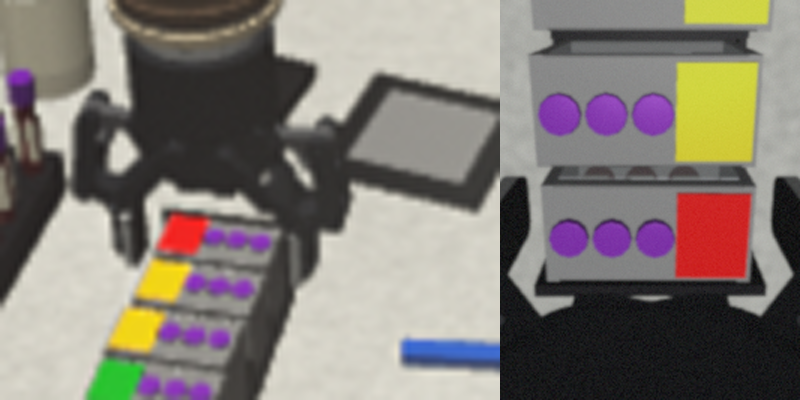

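The side panel shows the tips straddling the red carrier's ends at z≈0.029, and the wrist panel shows it centred between the fingers. I'll close now. I have one picture left, so I'll rely on numbers from here.

```bash
python3 -m inch '0 0 0 0 0 0 0.5;0 0 0 0 0 0 0.5;0 0 0 0 0 0 0.5;0 0 0 0 0 0 0.5;0 0 0 0 0 0 0.5;0 0 0 0 0 0 0.5;0 0 0 0 0 0 0.5;0 0 0 0 0 0 0.5;0 0 0 0 0 0 0.5;0 0 0 0 0 0 0.5' 50
```

```text
clock: 5.75
tcp_pos: [0.5444, 0.198, -0.0106]
tcp_rot: [2.162, 2.279, 0.001]
ft_force: [-0.8, -0.2, 5.1]
finger_gap: 0.742
grip_force: 55.7
```

```bash
python3 -m inch '0 0 -0.2 0 0 0 0.5;0 0 -0.4 0 0 0 0.5;0 0 -0.6 0 0 0 0.5;0 0 -0.8 0 0 0 0.5;0 0 -0.8 0 0 0 0.5;0 0 -0.6 0 0 0 0.5;0 0 -0.4 0 0 0 0.5;0 0 -0.2 0 0 0 0.5;0 0 0 0 0 0 0.5;0 0 0 0 0 0 0.5'
python3 - <<'E'
from h import *
d=snap("wrist");a=snap("side")
print([b for b in blobs(d["frame"],"r",200)],[b for b in blobs(a["frame"],"r",20) if b[1][0]>180 and b[1][1]>165], [b for b in blobs(a["frame"],"a",20)if b[1][1]>230])
s=read_state();print(s["tcp_pos"],s["ft_force"])
for b in blobs(d["frame"],"r",500)[:1]:
  print("tag in wrist; on plane tcp-.0107+.0547 rel:",plane(d,[b[1]],s["tcp_pos"][2]+.0651).round(4))
E
```

```text
clock: 6.58
tcp_pos: [0.5439, 0.1977, 0.0887]
tcp_rot: [-2.162, -2.279, 0.001]
ft_force: [-0.8, -0.0, -1.9]
finger_gap: 0.739
grip_force: 55.2
[(np.int32(2549), [298.5, 272.3], [275, 246, 49, 54])] [(np.int32(57), [198.1, 202.2], [193, 199, 11, 7])] [(np.int32(64), [197.4, 240.5], [193, 237, 10, 8]), (np.int32(67), [191.8, 250.6], [187, 247, 11, 8])]
[0.54347455 0.19753445 0.0880723 ] [ 0.24585838 -0.49348537 -2.91530265]
tag in wrist; on plane tcp-.0107+.0547 rel: [[0.563  0.1975 0.1532]]
```

Red is lifted: its tag is at z≈0.153, the carrier is centred in the grip, and the ambers haven't moved. Next I carry it to the plate.

```bash
python3 -m inch '0 -0.5 0 0 0 0 0.5;-0.6 -1 0 0 0 0 0.5;-1 -1 0 0 0 0 0.5;-1 -0.73 0 0 0 0 0.5;-1 0 0 0 0 0 0.5;-1 0 0 0 0 0 0.5;-1 0 0 0 0 0 0.5;-0.8 0 0 0 0 0 0.5;-0.4 0 0 0 0 0 0.5;-0.17 0 0 0 0 0 0.5'; python3 -m inch '0 0 0.2 0 0 0 0.5;0 0 0.5 0 0 0 0.5;0 0 0.8 0 0 0 0.5;0 0 0.8 0 0 0 0.5;0 0 0.5 0 0 0 0.5;0 0 0.3 0 0 0 0.5;0 0 0.2 0 0 0 0.5;0 0 0.1 0 0 0 0.5;0 0 0 0 0 0 0.5;0 0 0 0 0 0 0.5'; python3 -c "
from h import *
print(read_state()['q'])
a=snap('scene');b=snap('side');print([x for x in blobs(a['frame'],'r',20)if x[1][1]<230],[x for x in blobs(b['frame'],'r',20)if x[1][0]>120])"
```

```text
clock: 7.52
tcp_pos: [0.4723, 0.0179, 0.0886]
tcp_rot: [-2.165, -2.276, 0.002]
ft_force: [0.5, -0.3, -2.2]
finger_gap: 0.739
grip_force: 55.5
clock: 8.35
tcp_pos: [0.4731, 0.0199, 0.0045]
tcp_rot: [2.162, 2.279, 0.001]
ft_force: [-0.4, 0.9, -1.3]
finger_gap: 0.738
grip_force: 55.5
[-0.1246412   0.46818509 -0.03946992  2.13406872  0.03459362  0.53912004
 -0.13698083]
[] [(np.int32(21), [221.3, 149.6], [218, 147, 6, 7]), (np.int32(143), [228.8, 164.1], [218, 155, 19, 16]), (np.int32(40), [242.4, 194.6], [239, 192, 8, 6])]
```

```bash
python3 -m inch '0 0 0.1 0 0 0 0.5;0 0 0.1 0 0 0 0.5;0 0 0.1 0 0 0 0.5;0 0 0.08 0 0 0 0.5;0 0 0.04 0 0 0 0.5;0 0 0.04 0 0 0 0.5;0 0 0.02 0 0 0 0.5;0 0 0 0 0 0 0.5;0 0 0 0 0 0 0.5;0 0 0 0 0 0 0.5'
```

```text
clock: 9.28
tcp_pos: [0.4728, 0.0196, -0.0078]
tcp_rot: [2.163, 2.279, 0.0]
ft_force: [0.2, -1.1, -0.8]
finger_gap: 0.741
grip_force: 55.5
```

```bash
python3 -m inch '0 0 0.03 0 0 0 0.5;0 0 0.03 0 0 0 0.5;0 0 0 0 0 0 0.5;0 0 0 0 0 0 0.6;0 0 0 0 0 0 0.75;0 0 0 0 0 0 0.85;0 0 0 0 0 0 1;0 0 0 0 0 0 1;0 0 0 0 0 0 1;0 0 0 0 0 0 1'; python3 -m inch '0 0 -0.5 0 0 0 1;0 0 -1 0 0 0 1;0 0 -1 0 0 0 1;0 0 -1 0 0 0 1;0 0 -1 0 0 0 1;0 0 -0.5 0 0 0 1;0 0 0 0 0 0 1;0 0 0 0 0 0 1;0 0 0 0 0 0 1;0 0 0 0 0 0 1'
python3 - <<'E'
from h import *
b=snap('side');w=snap('wrist');s=read_state();print(s['tcp_pos'])
rb=[x for x in blobs(b['frame'],'r',20)if x[1][1]>180 and x[1][0]>150];rw=[x for x in blobs(w['frame'],'r',300)];print(rb,rw)
for x in rw:
  print(plane(w,[x[1]],.056).round(4))
  l=mask(w["frame"],"r");q=np.argwhere(l[x[2][1]:x[2][1]+x[2][3],x[2][0]:x[2][0]+x[2][2]]>0)[:,::-1]+x[2][:2];print(plane(w,cv2.boxPoints(cv2.minAreaRect(q.astype(np.float32))),.056).round(4).tolist())
  if rb:print(tri([b,w],[rb[0][1],x[1]]).round(4))
E
```

```text
clock: 10.12
tcp_pos: [0.4727, 0.0196, -0.0094]
tcp_rot: [-2.163, -2.279, 0.0]
ft_force: [-0.3, 0.3, -0.3]
finger_gap: 0.998
grip_force: 0.0
clock: 10.95
tcp_pos: [0.4719, 0.0195, 0.1146]
tcp_rot: [-2.162, -2.278, 0.002]
ft_force: [-0.5, 0.2, -0.5]
finger_gap: 1.0
grip_force: 0.0
[0.47202169 0.01957548 0.1146646 ]
[(np.int32(36), [242.8, 198.2], [239, 196, 8, 6])] [(np.int32(655), [278.9, 198.7], [267, 185, 24, 29])]
[[0.492  0.0194 0.056 ]]
[[0.4805, 0.0315, 0.056], [0.5009, 0.0326, 0.056], [0.5032, 0.0064, 0.056], [0.4822, 0.0052, 0.056]]
[0.4921 0.0194 0.0558]
```

Red stands released at the plate centre: tag height is 0.0558 and its centre is about (0.4725, 0.0185). Next is a look at both nests with the empty hand.

```bash
python3 -m inch '-0.5 0 -0.5 0 0 0 1;-1 0 -0.5 0 0 0 1;-1 0 -0.5 0 0 0 1;-1 0 -0.5 0 0 0 1;-1 0 -0.5 0 0 0 1;-1 0 -0.5 0 0 0 1;-1 0 0 0 0 0 1;-1 0 0 0 0 0 1;-1 0 0 0 0 0 1;-1 0 0 0 0 0 1' ; python3 -m inch '-1 0.3 0 0 0 0 1;-1 0.3 0 0 0 0 1;-1 0.3 0 0 0 0 1;-1 0.3 0 0 0 0 1;-1 0.3 0 0 0 0 1;-1 0.3 0 0 0 0 1;-0.6 0.1 0 0 0 0 1;0 0 0 0 0 0 1;0 0 0 0 0 0 1;0 0 0 0 0 0 1'
python3 - <<'E'
from h import *
w=snap('wrist','w3.png');import shutil;shutil.copy("last_wrist.npz","last_w3.npz")
print(read_state()['tcp_pos'])
f=w["frame"]
for c in "gr":print(c,[x for x in blobs(f,c,60)])
big=cv2.resize(f,(768,576),interpolation=2);cv2.imwrite("pics/w3b.png",big[:,:,::-1])
E
```

```text
clock: 11.88
tcp_pos: [0.4847, -0.2187, 0.19]
tcp_rot: [-2.162, -2.278, 0.001]
ft_force: [0.9, -0.3, -0.3]
finger_gap: 0.999
grip_force: 0.0
clock: 12.72
tcp_pos: [0.541, -0.3787, 0.1898]
tcp_rot: [-2.161, -2.278, -0.0]
ft_force: [0.1, -0.1, 0.6]
finger_gap: 0.998
grip_force: 0.0
[ 0.54119031 -0.37841872  0.19014512]
g [(np.int32(454), [154.9, 121.0], [145, 98, 24, 44]), (np.int32(1786), [204.3, 133.8], [172, 110, 65, 57])]
r [(np.int32(3469), [333.2, 67.0], [286, 15, 103, 86])]
```

View pics/w3b.png

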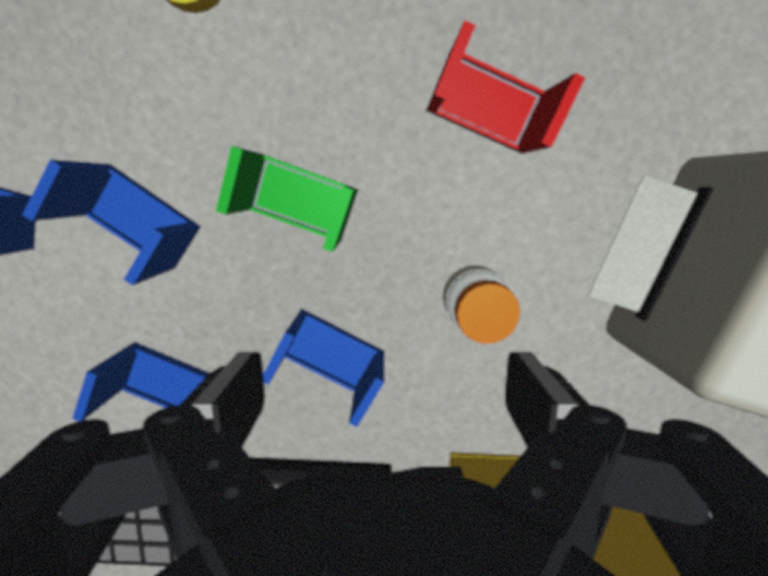

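The view shows the green nest at big px (287,198) and the red nest at (505,90). The jar is at (488,312), and the blue decoys are on the left and below.

Run:
```python
from h import *
d=load("w3");f=d["frame"];h=cv2.cvtColor(f,cv2.COLOR_RGB2HSV);H,S,V=[h[:,:,i].astype(int) for i in range(3)]
for c,m in(("g",(H>45)&(H<75)&(S>120)),("r",((H<7)|(H>173))&(S>120))):
    m=m.astype(np.uint8);m=cv2.morphologyEx(m,cv2.MORPH_CLOSE,np.ones((3,3)))
    n,l,st,ce=cv2.connectedComponentsWithStats(m);k=1+np.argmax(st[1:,4])
    cn=max(cv2.findContours((l==k).astype(np.uint8),0,1)[0],key=cv2.contourArea)
    p=cv2.approxPolyDP(cn,2,True)[:,0];print(c,st[k])
    for q,A,B in zip(p,plane(d,p,.065),plane(d,p,0)):print(q,A[:2].round(4),B[:2].round(4))
```

```text
g [ 144   98   93   69 3157]
[154  98] [ 0.4283 -0.2943] [ 0.4047 -0.2902]
[144 139] [ 0.4154 -0.3375] [ 0.389  -0.3427]
[152 141] [ 0.4241 -0.3392] [ 0.3996 -0.3448]
[166 138] [ 0.4395 -0.3351] [ 0.4183 -0.3398]
[216 156] [ 0.4944 -0.3518] [ 0.4851 -0.3602]
[216 164] [ 0.4945 -0.3608] [ 0.4853 -0.371 ]
[221 166] [ 0.5002 -0.3627] [ 0.4922 -0.3734]
[236 127] [ 0.5155 -0.3194] [ 0.5109 -0.3207]
[183 106] [ 0.4586 -0.3007] [ 0.4416 -0.298 ]
r [ 286   14  104   87 3807]
[310  14] [ 0.5842 -0.2083] [ 0.5944 -0.1855]
[286  72] [ 0.565  -0.2617] [ 0.5711 -0.2505]
[347 100] [ 0.6315 -0.2855] [ 0.652  -0.2794]
[366  97] [ 0.6511 -0.2815] [ 0.6758 -0.2745]
[389  52] [ 0.6675 -0.2376] [ 0.6958 -0.2212]
[383  49] [ 0.6609 -0.2352] [ 0.6878 -0.2182]
[362  61] [ 0.6415 -0.2473] [ 0.6642 -0.233 ]
[309  35] [ 0.5851 -0.2266] [ 0.5956 -0.2078]
[315  16] [ 0.5893 -0.2097] [ 0.6006 -0.1872]
```

Run:
```python
from h import *
for n in("scene","side"):
  d=snap(n);f=d["frame"];h=cv2.cvtColor(f,cv2.COLOR_RGB2HSV);H,S,V=[h[:,:,i].astype(int) for i in range(3)]
  for c,m,C,yaw in(("g",(H>45)&(H<75)&(S>110),(.4652,-.3287),-16.4),("r",((H<7)|(H>173))&(S>110),(.619,-.2445),-19.8)):
    box=(130,170,190,240) if (n,c)==("scene","g") else (165,210,225,280) if n=="scene" else (255,295,135,170) if c=="g" else (212,245,140,178)
    M=np.zeros_like(m);M[box[2]:box[3],box[0]:box[1]]=m[box[2]:box[3],box[0]:box[1]]
    ys,xs=np.nonzero(M)
    r=R.from_euler("z",yaw,degrees=True)
    pts=np.array([r.apply([x,y,z])+[*C,0] for x in(-.045,.045) for y in(-.024,.024) for z in(0,.065)])
    p=proj(d,pts)+.0
    print(n,c,"seen",xs.min(),xs.max()+1,ys.min(),ys.max()+1,"pred",p.min(0).round(1),p.max(0).round(1))
    q=cv2.approxPolyDP(cv2.convexHull(np.c_[xs,ys].astype(np.int32)),1.2,True)[:,0];print(q.tolist(),p.round(1).tolist())
```

```text
scene g seen 139 162 199 233 pred [137.6 198.9] [162.8 235. ]
[[156, 232], [143, 231], [139, 222], [144, 199], [159, 200], [161, 216]] [[148.2, 211.2], [143.9, 198.9], [162.8, 211.6], [159.2, 199.4], [142.3, 234.5], [137.6, 222.8], [157.7, 235.0], [153.7, 223.2]]
scene r seen 173 197 233 271 pred [171.9 233.2] [197.1 273. ]
[[194, 234], [196, 247], [191, 270], [176, 269], [173, 258], [179, 233]] [[181.5, 244.7], [178.6, 233.2], [197.1, 246.0], [194.9, 234.5], [175.3, 271.7], [171.9, 260.9], [191.7, 273.0], [189.1, 262.3]]
side g seen 260 286 142 165 pred [259.  141.3] [285.9 166.8]
[[285, 147], [284, 159], [280, 164], [260, 158], [261, 146], [263, 143], [266, 142]] [[284.9, 161.5], [285.9, 146.8], [279.5, 166.8], [280.4, 151.8], [264.8, 155.9], [265.2, 141.3], [259.0, 160.9], [259.3, 146.1]]
side r seen 218 242 147 172 pred [214.3 146.1] [241.6 172.9]
[[241, 166], [234, 171], [219, 166], [218, 149], [223, 147], [240, 152]] [[241.6, 167.5], [241.5, 152.4], [234.3, 172.9], [233.9, 157.6], [222.8, 160.9], [222.1, 146.1], [215.2, 166.0], [214.3, 151.0]]
```

```bash
python3 -m inch '0.81 0.97 0 0 0 0 1;0.81 0.97 0 0 0 0 1;0.81 0.97 0 0 0 0 1;0.81 0.97 0 0 0 0 1;0.81 0.97 0 0 0 0 1;0.81 0.97 0 0 0 -1 1;0 0 0 0 0 -1 1;0 0 0 0 0 -1 1;0 0 0 0 0 -1 1;0 0 0 0 0 -1 1'; python3 -m inch '0 0 0 0 0 -1 1;0 0 0 0 0 -1 1;0 0 0 0 0 -1 1;0 0 0 0 0 -1 1;0 0 0 0 0 -1 1;0 0 0 0 0 -1 1;0 0 0 0 0 -1 1;0 0 0 0 0 -1 1;0 0 0 0 0 -1 1;0 0 0 0 0 -1 1'
cat >> h.py <<'E'
def tool():
    s=read_state();r=R.from_rotvec(s["tcp_rot"]);m=r.as_matrix();print("tcp",np.round(s["tcp_pos"],4),"toolx yaw",np.degrees(np.arctan2(m[1,0],m[0,0])).round(2),"tilt",m[:,2].round(3));return np.array(s["tcp_pos"]),m
def togo(x,y,z=None):
    p,m=tool();d=np.array([x,y,p[2] if z is None else z])-p;print("shares",(m.T@d/.025).round(2))
def nest(d,c,z=.065):
    f=d["frame"];h=cv2.cvtColor(f,cv2.COLOR_RGB2HSV);H,S=h[:,:,0].astype(int),h[:,:,1]
    m=((H>45)&(H<75) if c=="g" else (H<7)|(H>173))&(S>110);m=cv2.morphologyEx(m.astype(np.uint8),cv2.MORPH_CLOSE,np.ones((3,3)))
    n,l,st,ce=cv2.connectedComponentsWithStats(m);k=1+np.argmax(st[1:,4]);print(c,st[k])
    cn=max(cv2.findContours((l==k).astype(np.uint8),0,1)[0],key=cv2.contourArea)
    p=cv2.approxPolyDP(cn,2,True)[:,0]
    for q,A,B,C in zip(p,plane(d,p+.0,z),plane(d,p+.0,0),plane(d,p+.0,.011)):print(q,A[:2].round(4),B[:2].round(4),C[:2].round(4))
E
python3 - <<'E'
from h import *
tool();print(read_state()["q"][6]);d=snap("wrist","w4.png");nest(d,"r");nest(d,"g")
E
```

```text
clock: 13.7
tcp_pos: [0.6802, -0.2497, 0.1908]
tcp_rot: [1.49, 2.766, 0.0]
ft_force: [-0.3, -0.6, -0.5]
finger_gap: 0.997
grip_force: 0.0
clock: 14.53
tcp_pos: [0.6801, -0.25, 0.191]
tcp_rot: [-0.092, 3.14, -0.0]
ft_force: [0.8, -1.0, -0.9]
finger_gap: 0.999
grip_force: 0.0
tcp [ 0.6801 -0.25    0.191 ] toolx yaw -176.65 tilt [ 0. -0. -1.]
1.7970821428224404
r [ 230   77   71   95 3068]
[260  77] [ 0.5689 -0.2524] [ 0.5592 -0.2521] [ 0.5608 -0.2522]
[258  89] [ 0.5807 -0.2537] [ 0.5735 -0.2538] [ 0.5747 -0.2538]
[230 156] [ 0.6524 -0.2807] [ 0.6607 -0.2865] [ 0.6593 -0.2855]
[268 171] [ 0.6668 -0.2371] [ 0.6782 -0.2336] [ 0.6763 -0.2342]
[268 158] [ 0.6522 -0.2382] [ 0.6604 -0.2348] [ 0.659  -0.2354]
[290 105] [ 0.5946 -0.2188] [ 0.5904 -0.2113] [ 0.5911 -0.2125]
[297 101] [ 0.5901 -0.2117] [ 0.585  -0.2027] [ 0.5858 -0.2042]
[300  95] [ 0.584  -0.2092] [ 0.5775 -0.1996] [ 0.5786 -0.2012]
g [ 155    0   59   31 1142]
[155   0] [ 0.5058 -0.3584] [ 0.4824 -0.3811] [ 0.4864 -0.3773]
[170  17] [ 0.5195 -0.3442] [ 0.4991 -0.3638] [ 0.5025 -0.3605]
[203  30] [ 0.529  -0.3117] [ 0.5106 -0.3243] [ 0.5137 -0.3222]
[213   2] [ 0.5042 -0.3022] [ 0.4804 -0.3127] [ 0.4845 -0.3109]
```

```bash
python3 -m inch '1 0 0 0 0 0 1;1 0 0 0 0 0 1;1 0 0 0 0 0 1;1 0.6 0 0 0 0 1;1 1 0 0 0 0 1;1 1 0 0 0 0 1;1 1 0 0 0 0 1;0.66 1 0 0 0 0 1;0 1 0 0 0 0 1;0 1 0 0 0 0 1'; python3 -m inch '0 1 0 0 0 0 1;0 1 0 0 0 0 1;0 1 0 0 0 0 1;0 1 0 0 0 0 1;0 0.6 0 0 0 0 1;0 0 0.6 0 0 0 1;0 0 0.6 0 0 0 1;0 0 0.4 0 0 0 1;0 0 0 0 0 0 1;0 0 0 0 0 0 1'
python3 - <<'E'
from h import *
togo(.4725,.0185,-.0075);w=snap("wrist","w5.png")
x=[x for x in blobs(w['frame'],'r',300)];print(x)
for x in x:
  print(plane(w,[x[1]],.056).round(4))
  l=mask(w["frame"],"r");q=np.argwhere(l[x[2][1]:x[2][1]+x[2][3],x[2][0]:x[2][0]+x[2][2]]>0)[:,::-1]+x[2][:2];print(plane(w,cv2.boxPoints(cv2.minAreaRect(q.astype(np.float32))),.056).round(4).tolist())
E
```

```text
clock: 15.42
tcp_pos: [0.4788, -0.0951, 0.1912]
tcp_rot: [-0.077, 3.14, -0.001]
ft_force: [0.4, 0.6, -0.7]
finger_gap: 0.997
grip_force: 0.0
clock: 16.25
tcp_pos: [0.4738, 0.0187, 0.1506]
tcp_rot: [0.081, -3.14, 0.0]
ft_force: [0.3, 0.3, 0.0]
finger_gap: 0.996
grip_force: 0.0
tcp [0.4738 0.0187 0.1506] toolx yaw -177.06 tilt [-0.001 -0.    -1.   ]
shares [ 0.05 -0.01  6.32]
[(np.int32(474), [256.0, 205.0], [244, 196, 25, 19]), (np.int32(2186), [43.2, 263.8], [0, 241, 79, 52])]
[[0.4918 0.0197 0.056 ]]
[[0.4826, 0.0068, 0.056], [0.4813, 0.0317, 0.056], [0.5011, 0.0329, 0.056], [0.5024, 0.0075, 0.056]]
[[ 0.5727 -0.2138  0.056 ]]
[[0.5641, -0.2641, 0.056], [0.5331, -0.177, 0.056], [0.5857, -0.1693, 0.056], [0.6195, -0.2604, 0.056]]
```

```bash
python3 -m inch '0.05 0 0.8 0 0 0 1;0 0 1 0 0 0 1;0 0 1 0 0 0 1;0 0 1 0 0 0 1;0 0 1 0 0 0 1;0 0 0.8 0 0 0 1;0 0 0.4 0 0 0 1;0 0 0.2 0 0 0 1;0 0 0.12 0 0 0 1;0 0 0 0 0 0 1'; python3 -m inch '0 0 0 0 0 0 0.6;0 0 0 0 0 0 0.5;0 0 0 0 0 0 0.4;0 0 0 0 0 0 0.3;0 0 0 0 0 0 0.2;0 0 0 0 0 0 0.2;0 0 0 0 0 0 0.2;0 0 0 0 0 0 0.2;0 0 0 0 0 0 0.2;0 0 0 0 0 0 0.2'
```

```text
clock: 17.13
tcp_pos: [0.4737, 0.0187, -0.0069]
tcp_rot: [-0.082, 3.14, -0.0]
ft_force: [-0.3, 0.1, 0.1]
finger_gap: 1.0
grip_force: 0.0
clock: 17.97
tcp_pos: [0.4734, 0.0186, -0.0068]
tcp_rot: [-0.082, 3.14, -0.0]
ft_force: [-1.3, 0.2, 6.4]
finger_gap: 0.37
grip_force: 49.4
```

Gripped by the long sides: gap 31.5 mm, as expected. I'll lift and carry it to the red nest.

```bash
python3 -m inch '0 0 -0.3 0 0 0 0.2;0 0 -0.7 0 0 0 0.2;0 0 -1 0 0 0 0.2;0 0 -1 0 0 0 0.2;0 0 -0.7 0 0 0 0.2;0 0 -0.3 0 0 0 0.2;0 -0.3 0 0 0 0 0.2;0 -0.7 0 0 0 0 0.2;0 -1 0 0 0 0 0.2;0 -1 0 0 0 0 0.2'; python3 -m inch '0 -1 0 0 0 0 0.2;0 -1 0 0 0 0 0.2;0 -1 0 0 0 0 0.2;-0.9 -1 0 0 0 0 0.2;-1 -1 0 0 0 0 0.2;-1 -1 0 0 0 0 0.2;-1 -1 0 0 0 0 0.2;-0.9 -0.6 0 0 0 0 0.2;-0.44 -0.22 0 0 0 0 0.2;0 0 0 0 0 0 0.2'; python3 -m inch '0 0 0 0 0 0.6 0.2;0 0 0 0 0 0.9 0.2;0 0 0 0 0 0.9 0.2;0 0 0 0 0 0.8 0.2;0 0 0 0 0 0.47 0.2;0 0 0 0 0 0 0.2;0 0 0 0 0 0 0.2;0 0 0 0 0 0 0.2;0 0 0 0 0 0 0.2;0 0 0 0 0 0 0.2'
cat >> h.py <<'E'
def tag(w,c,off):
    p,m=tool();z=p[2]+off+.05
    for x in blobs(w['frame'],c,300):
        l=mask(w["frame"],c);q=np.argwhere(l[x[2][1]:x[2][1]+x[2][3],x[2][0]:x[2][0]+x[2][2]]>0)[:,::-1]+x[2][:2]
        b=plane(w,cv2.boxPoints(cv2.minAreaRect(q.astype(np.float32))),z);t=b.mean(0)
        rel=m.T@(t-p);e=[b[1]-b[0],b[2]-b[1]];print("tag",x[:2],t.round(4),"in tool",rel.round(4),"edges",[(np.linalg.norm(v).round(4),np.degrees(np.arctan2(v[1],v[0])).round(1)) for v in e])
E
python3 - <<'E'
from h import *
w=snap("wrist","w6.png");tag(w,"r",.013);togo(.618,-.2448,-.008);nest(w,"r")
E
```

```text
clock: 18.8
tcp_pos: [0.476, -0.0572, 0.0915]
tcp_rot: [0.084, -3.139, -0.0]
ft_force: [0.7, -0.0, -1.6]
finger_gap: 0.364
grip_force: 49.9
clock: 19.63
tcp_pos: [0.6188, -0.247, 0.0901]
tcp_rot: [0.079, -3.139, 0.0]
ft_force: [0.3, 0.8, -0.9]
finger_gap: 0.368
grip_force: 49.9
clock: 20.47
tcp_pos: [0.6177, -0.2447, 0.0924]
tcp_rot: [-0.518, -3.098, -0.0]
ft_force: [-0.7, 0.3, -1.9]
finger_gap: 0.364
grip_force: 49.9
tcp [ 0.6178 -0.2447  0.0925] toolx yaw 161.01 tilt [-0.  0. -1.]
tag (np.int32(1549), [256.5, 160.8]) [ 0.5708 -0.2283  0.1555] in tool [ 0.0498  0.0002 -0.063 ] edges [(np.float64(0.0251), np.float64(71.1)), (np.float64(0.013), np.float64(-17.2))]
tag (np.int32(1708), [256.1, 298.7]) [ 0.6333 -0.25    0.1555] in tool [-0.0164  0.     -0.063 ] edges [(np.float64(0.0274), np.float64(71.1)), (np.float64(0.0173), np.float64(-17.4))]
tcp [ 0.6178 -0.2447  0.0925] toolx yaw 161.01 tilt [-0.  0. -1.]
shares [-0.01 -0.    4.02]
r [ 227  283   59   34 1763]
[227 284] [ 0.6738 -0.2902] [ 0.7119 -0.3118] [ 0.7054 -0.3082]
[228 311] [ 0.6994 -0.2989] [ 0.7458 -0.3233] [ 0.7379 -0.3192]
[253 316] [ 0.7115 -0.2798] [ 0.7617 -0.298 ] [ 0.7532 -0.2949]
[284 311] [ 0.7154 -0.2522] [ 0.7669 -0.2615] [ 0.7582 -0.26  ]
[285 284] [ 0.6899 -0.2433] [ 0.7331 -0.2497] [ 0.7258 -0.2487]
```

```bash
python3 -m inch '0 0 0.2 0 0 0 0.2;0 0 0.4 0 0 0 0.2;0 0 0.4 0 0 0 0.2;0 0 0.4 0 0 0 0.2;0 0 0.4 0 0 0 0.2;0 0 0.4 0 0 0 0.2;0 0 0.4 0 0 0 0.2;0 0 0.3 0 0 0 0.2;0 0 0.2 0 0 0 0.2;0 0 0 0 0 0 0.2'; python3 -m inch '0 0 0.2 0 0 0 0.2;0 0 0.2 0 0 0 0.2;0 0 0.2 0 0 0 0.2;0 0 0.12 0 0 0 0.2;0 0 0.08 0 0 0 0.2;0 0 0.04 0 0 0 0.2;0 0 0 0 0 0 0.2;0 0 0 0 0 0 0.2;0 0 0 0 0 0 0.2;0 0 0 0 0 0 0.2'
```

```text
clock: 21.35
tcp_pos: [0.6172, -0.2444, 0.0137]
tcp_rot: [-0.519, -3.097, -0.0]
ft_force: [-1.2, 0.6, -2.1]
finger_gap: 0.364
grip_force: 49.9
clock: 22.18
tcp_pos: [0.6181, -0.2447, -0.0056]
tcp_rot: [0.519, 3.098, -0.0]
ft_force: [0.1, -0.7, -1.8]
finger_gap: 0.365
grip_force: 49.9
```

```bash
python3 -m inch '0 0 0.04 0 0 0 0.2;0 0 0.04 0 0 0 0.2;0 0 0.02 0 0 0 0.2;0 0 0 0 0 0 0.2;0 0 0 0 0 0 0.2;0 0 0 0 0 0 0.2;0 0 0 0 0 0 0.2;0 0 0 0 0 0 0.2;0 0 0 0 0 0 0.2;0 0 0 0 0 0 0.2'
```

```text
clock: 23.02
tcp_pos: [0.6181, -0.2447, -0.0077]
tcp_rot: [0.519, 3.098, -0.0]
ft_force: [-2.3, 0.9, 4.9]
finger_gap: 0.366
grip_force: 50.8
```

Contact with the nest floor is felt (+6.7 N change at TCP z −0.0077), so I release gently and back off.

```bash
python3 -m inch '0 0 0 0 0 0 0.42;0 0 0 0 0 0 0.5;0 0 0 0 0 0 0.6;0 0 0 0 0 0 0.7;0 0 0 0 0 0 0.8;0 0 0 0 0 0 0.8;0 0 0 0 0 0 0.8;0 0 0 0 0 0 0.8;0 0 0 0 0 0 0.8;0 0 0 0 0 0 0.8'; python3 -m inch '0 0 -0.3 0 0 0 0.8;0 0 -0.6 0 0 0 0.8;0 0 -1 0 0 0 0.8;0 0 -1 0 0 0 0.8;0 0 -1 0 0 0 1;0 0 -1 0 0 0 1;0 0 -1 0 0 0 1;0 0 -0.6 0 0 0 1;0 0 0 0 0 0 1;0 0 0 0 0 0 1'
python3 - <<'E'
from h import *
w=snap("wrist","w7.png");tag(w,"r",.055-.05-read_state()["tcp_pos"][2]);nest(w,"r")
E
```

```text
clock: 23.85
tcp_pos: [0.618, -0.2446, -0.0084]
tcp_rot: [0.519, 3.098, 0.0]
ft_force: [0.6, 0.2, 1.3]
finger_gap: 0.8
grip_force: 0.0
clock: 24.68
tcp_pos: [0.6186, -0.2448, 0.1556]
tcp_rot: [0.519, 3.096, -0.001]
ft_force: [0.7, 0.6, -1.3]
finger_gap: 0.996
grip_force: 0.0
tcp [ 0.6177 -0.2446  0.1542] toolx yaw 160.98 tilt [ 0. -0. -1.]
tag (np.int32(512), [256.0, 146.3]) [ 0.5804 -0.2317  0.055 ] in tool [0.0395 0.     0.0992] edges [(np.float64(0.0463), np.float64(71.0)), (np.float64(0.0141), np.float64(-17.7))]
tag (np.int32(610), [256.4, 220.6]) [ 0.6423 -0.253   0.055 ] in tool [-0.026   0.0001  0.0992] edges [(np.float64(0.0444), np.float64(71.0)), (np.float64(0.0431), np.float64(-17.8))]
tag (np.int32(471), [256.0, 203.0]) [ 0.6356 -0.2507  0.055 ] in tool [-0.0189  0.0001  0.0992] edges [(np.float64(0.0255), np.float64(71.0)), (np.float64(0.0201), np.float64(-18.3))]
r [ 232  141   49   89 2048]
[236 141] [ 0.5668 -0.2476] [ 0.5695 -0.2536] [ 0.5691 -0.2526]
[232 145] [ 0.5691 -0.2526] [ 0.5724 -0.2598] [ 0.5719 -0.2586]
[233 151] [ 0.5749 -0.2537] [ 0.5796 -0.2612] [ 0.5788 -0.2599]
[237 153] [ 0.578  -0.2506] [ 0.5835 -0.2574] [ 0.5826 -0.2562]
[238 210] [ 0.6337 -0.2699] [ 0.6528 -0.2813] [ 0.6496 -0.2794]
[234 228] [ 0.6512 -0.2807] [ 0.6746 -0.2949] [ 0.6706 -0.2925]
[277 229] [ 0.6671 -0.238 ] [ 0.6944 -0.2417] [ 0.6898 -0.2411]
[274 211] [ 0.6469 -0.2348] [ 0.6693 -0.2377] [ 0.6655 -0.2372]
[276 152] [ 0.5895 -0.2141] [ 0.5978 -0.2119] [ 0.5964 -0.2123]
[280 151] [ 0.5899 -0.2101] [ 0.5983 -0.207 ] [ 0.5969 -0.2075]
[280 144] [ 0.5834 -0.2081] [ 0.5903 -0.2044] [ 0.5891 -0.205 ]
[276 141] [ 0.5795 -0.2109] [ 0.5853 -0.2079] [ 0.5843 -0.2084]
```

Red is home: carrier centre is within about 1 mm of the nest centre, with the tag on the 0.055 plane at the right size. Now back for the green one.

```bash
python3 -m inch '0.98 0.08 -0.3 0 0 0 1;0.98 0.08 -0.3 0 0 0 1;0.98 0.08 -0.3 0 0 0 1;0.98 0.08 -0.3 0 0 0 1;0.98 0.08 -0.3 0 0 0 1;0.98 0.08 -0.3 0 0 0 1;0.98 0.08 -0.3 0 0 0 1;0 0 0 0 0 1 1;0 0 0 0 0 1 1;0 0 0 0 0 1 1'; python3 -m inch '0 0 0 0 0 1 1;0 0 0 0 0 1 1;0 0 0 0 0 1 1;0 0 0 0 0 1 1;0 0 0 0 0 1 1;0 0 0 0 0 1 1;0 0 0 0 0 1 1;0 0 0 0 0 1 1;0 0 0 0 0 0.33 1;0 0 0 0 0 0 1'; python3 -c "
from h import *
togo(.537,.3105)"
```

```text
clock: 25.57
tcp_pos: [0.4593, -0.1753, 0.2059]
tcp_rot: [-1.005, -2.975, 0.0]
ft_force: [0.4, 0.3, -0.3]
finger_gap: 1.001
grip_force: 0.0
clock: 26.4
tcp_pos: [0.4595, -0.1752, 0.2055]
tcp_rot: [-2.163, -2.276, 0.002]
ft_force: [0.2, -0.1, 0.4]
finger_gap: 1.001
grip_force: 0.0
tcp [ 0.4595 -0.1752  0.2055] toolx yaw 92.9 tilt [-0.002  0.001 -1.   ]
shares [19.25  4.08  0.  ]
```

```bash
python3 -m inch '1 0 0 0 0 0 1;1 0 0 0 0 0 1;1 0 0 0 0 0 1;1 0 0 0 0 0 1;1 0 0 0 0 0 1;1 0 0 0 0 0 1;1 0 0 0 0 0 1;1 0 0 0 0 0 1;1 0 0 0 0 0 1;1 0 0 0 0 0 1'; python3 -m inch '1 0 0 0 0 0 1;1 0 0 0 0 0 1;1 0.5 0 0 0 0 1;1 0.7 0 0 0 0 1;1 0.8 0 0 0 0 1;0.5 0.8 0 0 0 0 1;0.2 0.8 0 0 0 0 1;0 0.48 0 0 0 0 1;0 0 0 0 0 0 1;0 0 0 0 0 0 1'
python3 - <<'E'
from h import *
w=snap("wrist","w8.png");p=read_state()["tcp_pos"]
tag(w,"g",.004-p[2]);tag(w,"a",.004-p[2]);togo(.537,.3105,-.0108)
E
```

```text
clock: 27.23
tcp_pos: [0.4465, 0.0752, 0.206]
tcp_rot: [-2.16, -2.28, 0.002]
ft_force: [0.4, -0.4, 0.1]
finger_gap: 0.999
grip_force: 0.0
clock: 28.07
tcp_pos: [0.5413, 0.2214, 0.2054]
tcp_rot: [-2.161, -2.279, 0.003]
ft_force: [-0.3, 0.3, -0.1]
finger_gap: 0.996
grip_force: 0.0
tcp [0.5408 0.2215 0.2057] toolx yaw 93.04 tilt [-0.002 -0.001 -1.   ]
tag (np.int32(407), [274.0, 100.5]) [0.5564 0.3117 0.054 ] in tool [0.0894 0.0207 0.1516] edges [(np.float64(0.0182), np.float64(3.1)), (np.float64(0.025), np.float64(-85.5))]
tcp [0.5408 0.2215 0.2057] toolx yaw 93.04 tilt [-0.002 -0.001 -1.   ]
tcp [0.5408 0.2215 0.2057] toolx yaw 93.04 tilt [-0.002 -0.001 -1.   ]
shares [3.57 0.05 8.66]
```

```bash
python3 -m inch '1 0.05 0 0 0 0 1;1 0 0 0 0 0 1;1 0 0 0 0 0 1;0.58 0 0 0 0 0 1;0 0 0.5 0 0 0 1;0 0 1 0 0 0 1;0 0 1 0 0 0 1;0 0 1 0 0 0 1;0 0 1 0 0 0 1;0 0 0.5 0 0 0 1';  python3 -c "
from h import *
togo(.537,.3107,-.0108)"
```

```text
clock: 28.95
tcp_pos: [0.5365, 0.3094, 0.0788]
tcp_rot: [-2.162, -2.279, 0.006]
ft_force: [-0.6, 0.2, -0.4]
finger_gap: 1.0
grip_force: 0.0
tcp [0.5365 0.3094 0.0788] toolx yaw 93.01 tilt [-0.003 -0.003 -1.   ]
shares [0.06 0.03 3.58]
```

```bash
python3 -m inch '0.05 0.02 0.5 0 0 0 1;0 0 0.8 0 0 0 1;0 0 0.8 0 0 0 1;0 0 0.6 0 0 0 1;0 0 0.4 0 0 0 1;0 0 0.3 0 0 0 1;0 0 0.18 0 0 0 1;0 0 0 0 0 0 1;0 0 0 0 0 0 1;0 0 0 0 0 0 1'; python3 -m inch '0 0 0 0 0 0 0.5;0 0 0 0 0 0 0.5;0 0 0 0 0 0 0.5;0 0 0 0 0 0 0.5;0 0 0 0 0 0 0.5;0 0 0 0 0 0 0.5;0 0 0 0 0 0 0.5;0 0 0 0 0 0 0.5;0 0 0 0 0 0 0.5;0 0 0 0 0 0 0.5' 50;  python3 -m inch '0 0 -0.2 0 0 0 0.5;0 0 -0.4 0 0 0 0.5;0 0 -0.6 0 0 0 0.5;0 0 -0.8 0 0 0 0.5;0 0 -0.8 0 0 0 0.5;0 0 -0.6 0 0 0 0.5;0 0 -0.4 0 0 0 0.5;0 0 -0.2 0 0 0 0.5;0 0 0 0 0 0 0.5;0 0 0 0 0 0 0.5'
python3 - <<'E'
from h import *
w=snap("wrist");tag(w,"g",.0148);a=snap("side");print([b for b in blobs(a["frame"],"a",20)if b[1][1]>230])
togo(.4725,.0185)
E
```

```text
clock: 29.78
tcp_pos: [0.5394, 0.3129, -0.0069]
tcp_rot: [2.162, 2.278, 0.002]
ft_force: [0.0, 1.2, -0.0]
finger_gap: 0.999
grip_force: 0.0
clock: 30.62
tcp_pos: [0.5392, 0.3129, -0.007]
tcp_rot: [2.162, 2.279, 0.002]
ft_force: [-0.8, -1.5, 6.2]
finger_gap: 0.739
grip_force: 55.9
clock: 31.45
tcp_pos: [0.5385, 0.3122, 0.0917]
tcp_rot: [-2.163, -2.279, 0.001]
ft_force: [0.8, -0.6, -1.6]
finger_gap: 0.737
grip_force: 55.3
tcp [0.5382 0.3121 0.0912] toolx yaw 92.99 tilt [-0.001 -0.001 -1.   ]
tag (np.int32(2356), [297.3, 269.2]) [0.5573 0.313  0.156 ] in tool [-0.0001  0.019  -0.0648] edges [(np.float64(0.0206), np.float64(3.0)), (np.float64(0.0264), np.float64(-83.4))]
[(np.int32(22), [190.6, 253.1], [187, 252, 9, 3])]
tcp [0.5381 0.312  0.091 ] toolx yaw 92.99 tilt [-0.002 -0.001 -1.   ]
shares [-11.59  -3.23   0.02]
```

```bash
python3 -m inch '-0.3 -0.4 0 0 0 0 0.5;-0.7 -0.8 0 0 0 0 0.5;-1 -0.8 0 0 0 0 0.5;-1 -0.8 0 0 0 0 0.5;-1 -0.43 0 0 0 0 0.5;-1 0 0 0 0 0 0.5;-1 0 0 0 0 0 0.5;-1 0 0 0 0 0 0.5;-1 0 0 0 0 0 0.5;-1 0 0 0 0 0 0.5'; python3 -m inch '-1 0 0 0 0 0 0.5;-0.9 0 0 0 0 0 0.5;-0.5 0 0 0 0 0 0.5;-0.19 0 0.2 0 0 0 0.5;0 0 0.5 0 0 0 0.5;0 0 0.8 0 0 0 0.5;0 0 0.8 0 0 0 0.5;0 0 0.5 0 0 0 0.5;0 0 0.3 0 0 0 0.5;0 0 0.1 0 0 0 0.5'; python3 -c "
from h import *
togo(.4725,.0185,-.005)"
```

```text
clock: 32.38
tcp_pos: [0.4692, 0.0823, 0.0915]
tcp_rot: [-2.162, -2.278, 0.002]
ft_force: [-0.4, -0.3, -1.8]
finger_gap: 0.737
grip_force: 55.5
clock: 33.22
tcp_pos: [0.4721, 0.0197, 0.0105]
tcp_rot: [-2.16, -2.278, 0.003]
ft_force: [0.7, 0.4, -2.1]
finger_gap: 0.737
grip_force: 55.5
tcp [0.4721 0.0197 0.0105] toolx yaw 93.06 tilt [-0.003  0.    -1.   ]
shares [-0.05  0.01  0.62]
```

```bash
python3 -m inch '0 0 0.15 0 0 0 0.5;0 0 0.15 0 0 0 0.5;0 0 0.1 0 0 0 0.5;0 0 0.06 0 0 0 0.5;0 0 0.04 0 0 0 0.5;0 0 0.04 0 0 0 0.5;0 0 0.04 0 0 0 0.5;0 0 0 0 0 0 0.5;0 0 0 0 0 0 0.5;0 0 0 0 0 0 0.5'
```

```text
clock: 34.05
tcp_pos: [0.4733, 0.0189, -0.0023]
tcp_rot: [2.163, 2.279, 0.0]
ft_force: [-1.1, -0.4, -2.1]
finger_gap: 0.74
grip_force: 55.5
```

```bash
python3 -m inch '0 0 0.04 0 0 0 0.5;0 0 0.04 0 0 0 0.5;0 0 0.04 0 0 0 0.5;0 0 0 0 0 0 0.5;0 0 0 0 0 0 0.5;0 0 0 0 0 0 0.5;0 0 0 0 0 0 0.5;0 0 0 0 0 0 0.5;0 0 0 0 0 0 0.5;0 0 0 0 0 0 0.5'
```

```text
clock: 34.88
tcp_pos: [0.4733, 0.0189, -0.0051]
tcp_rot: [2.162, 2.279, 0.0]
ft_force: [-1.9, -0.8, 5.5]
finger_gap: 0.741
grip_force: 56.2
```

```bash
python3 -m inch '0 0 0 0 0 0 0.78;0 0 0 0 0 0 0.82;0 0 0 0 0 0 0.9;0 0 0 0 0 0 1;0 0 0 0 0 0 1;0 0 0 0 0 0 1;0 0 0 0 0 0 1;0 0 0 0 0 0 1;0 0 0 0 0 0 1;0 0 0 0 0 0 1';  python3 -m inch '0 0 -0.5 0 0 0 1;0 0 -1 0 0 0 1;0 0 -1 0 0 0 1;0 0 -1 0 0 0 1;0 0 -1 0 0 0 1;0 0 -1 0 0 0 1;0 0 -0.5 0 0 -1 1;0 0 0 0 0 -1 1;0 0 0 0 0 -1 1;0 0 0 0 0 -1 1'; python3 -m inch '0 0 0 0 0 -1 1;0 0 0 0 0 -1 1;0 0 0 0 0 -1 1;0 0 0 0 0 -1 1;0 0 0 0 0 -1 1;0 0 0 0 0 -1 1;0 0 0 0 0 -1 1;0 0 0 0 0 -1 1;0 0 0 0 0 -1 1;0 0 0 0 0 -1 1'; python3 -m inch '0 0 0 0 0 -1 1;0 0 0 0 0 0 1;0 0 0 0 0 0 1;0 0 0 0 0 0 1;0 0 0 0 0 0 1;0 0 0 0 0 0 1;0 0 0 0 0 0 1;0 0 0 0 0 0 1;0 0 0 0 0 0 1;0 0 0 0 0 0 1'
python3 - <<'E'
from h import *
w=snap("wrist","w9.png");tag(w,"g",.006-read_state()["tcp_pos"][2]);a=snap("side");print([b for b in blobs(a["frame"],"g",20)]);togo(.4725,.0185,-.007)
for x in blobs(w["frame"],"g",300):
  for y in blobs(a["frame"],"g",20):print(tri([w,a],[x[1],y[1]]).round(4))
E
```

```text
clock: 35.72
tcp_pos: [0.4732, 0.0189, -0.0054]
tcp_rot: [2.163, 2.279, 0.0]
ft_force: [0.7, -0.5, 0.1]
finger_gap: 1.001
grip_force: 0.0
clock: 36.55
tcp_pos: [0.4733, 0.0189, 0.145]
tcp_rot: [1.634, 2.682, 0.0]
ft_force: [-0.6, 0.6, 0.7]
finger_gap: 0.999
grip_force: 0.0
clock: 37.38
tcp_pos: [0.4731, 0.0189, 0.1446]
tcp_rot: [-0.074, -3.141, 0.0]
ft_force: [0.7, 1.0, -0.5]
finger_gap: 1.001
grip_force: 0.0
clock: 38.22
tcp_pos: [0.4733, 0.019, 0.1446]
tcp_rot: [-0.082, 3.14, -0.0]
ft_force: [-0.5, -0.4, 0.1]
finger_gap: 1.003
grip_force: 0.0
tcp [0.4733 0.019  0.1446] toolx yaw -177.01 tilt [ 0. -0. -1.]
tag (np.int32(476), [254.0, 208.0]) [0.4929 0.0175 0.056 ] in tool [-0.0195 -0.0025  0.0886] edges [(np.float64(0.0255), np.float64(93.0)), (np.float64(0.0195), np.float64(3.6))]
[(np.int32(84), [271.6, 159.6], [264, 156, 16, 9]), (np.int32(27), [242.9, 197.7], [240, 196, 7, 5])]
tcp [0.4733 0.019  0.1446] toolx yaw -177.01 tilt [ 0.  0. -1.]
shares [ 0.03 -0.02  6.06]
[0.4247 0.0169 0.2083]
[0.4923 0.018  0.0568]
```

Green stands on the plate (tag z 0.0568, centre (0.473, 0.017)). I'll take it by its long sides and lift.

```bash
python3 -m inch '0 -0.1 0.8 0 0 0 1;0 0 1 0 0 0 1;0 0 1 0 0 0 1;0 0 1 0 0 0 1;0 0 1 0 0 0 1;0 0 0.6 0 0 0 1;0 0 0.4 0 0 0 1;0 0 0.2 0 0 0 1;0 0 0.06 0 0 0 1;0 0 0 0 0 0 1'; python3 -m inch '0 0 0 0 0 0 0.6;0 0 0 0 0 0 0.5;0 0 0 0 0 0 0.4;0 0 0 0 0 0 0.3;0 0 0 0 0 0 0.2;0 0 0 0 0 0 0.2;0 0 0 0 0 0 0.2;0 0 0 0 0 0 0.2;0 0 0 0 0 0 0.2;0 0 0 0 0 0 0.2'; python3 -m inch '0 0 -0.3 0 0 0 0.2;0 0 -0.7 0 0 0 0.2;0 0 -1 0 0 0 0.2;0 0 -1 0 0 0 0.2;0 0 -0.7 0 0 0 0.2;0 0 -0.3 0 0 0 0.2;0 0 0 0 0 0 0.2;0 0 0 0 0 0 0.2;0 0 0 0 0 0 0.2;0 0 0 0 0 0 0.2'; python3 -c "
from h import *
togo(.4645,-.3285)"
```

```text
clock: 39.15
tcp_pos: [0.4737, 0.0166, -0.0066]
tcp_rot: [-0.082, 3.14, 0.0]
ft_force: [-0.6, -0.2, -0.1]
finger_gap: 0.996
grip_force: 0.0
clock: 39.98
tcp_pos: [0.4738, 0.0164, -0.0063]
tcp_rot: [-0.082, 3.14, -0.0]
ft_force: [-1.8, -1.0, 6.2]
finger_gap: 0.364
grip_force: 49.6
clock: 40.82
tcp_pos: [0.4724, 0.0163, 0.0919]
tcp_rot: [0.082, -3.138, -0.0]
ft_force: [0.5, 0.3, -2.3]
finger_gap: 0.366
grip_force: 49.9
tcp [0.4724 0.0163 0.0919] toolx yaw -177.0 tilt [-0.002 -0.    -1.   ]
shares [  1.04 -13.76   0.  ]
```

```bash
python3 -m inch '0 -0.4 0 0 0 0 0.2;0 -0.8 0 0 0 0 0.2;0 -1 0 0 0 0 0.2;0 -1 0 0 0 0 0.2;0 -1 0 0 0 0 0.2;0 -1 0 0 0 0 0.2;0 -1 0 0 0 0 0.2;0 -1 0 0 0 0 0.2;0 -1 0 0 0 0 0.2;0 -1 0 0 0 0 0.2'; python3 -m inch '-0.44 -1 0 0 0 0 0.2;-0.44 -1 0 0 0 0 0.2;-0.44 -1 0 0 0 0 0.2;-0.44 -1 0 0 0 0 0.2;0 -0.6 0 0 0 0 0.2;0 -0.16 0 0 0 0 0.2;0 0 0 0 0 0.8 0.2;0 0 0 0 0 0.9 0.2;0 0 0 0 0 0.9 0.2;0 0 0 0 0 0.63 0.2'; python3 -m inch '0 0 0 0 0 0 0.2;0 0 0 0 0 0 0.2;0 0 0 0 0 0 0.2;0 0 0 0 0 0 0.2;0 0 0 0 0 0 0.2;0 0 0 0 0 0 0.2;0 0 0 0 0 0 0.2;0 0 0 0 0 0 0.2;0 0 0 0 0 0 0.2;0 0 0 0 0 0 0.2'
python3 - <<'E'
from h import *
w=snap("wrist","w10.png");tag(w,"g",.0125);nest(w,"g");togo(.4645,-.3285,-.0075)
E
```

```text
clock: 41.65
tcp_pos: [0.4845, -0.2152, 0.0923]
tcp_rot: [0.082, -3.139, -0.0]
ft_force: [1.3, -0.1, -1.6]
finger_gap: 0.366
grip_force: 49.9
clock: 42.48
tcp_pos: [0.5345, -0.3288, 0.0925]
tcp_rot: [-0.454, -3.107, -0.001]
ft_force: [0.8, -1.3, -2.1]
finger_gap: 0.369
grip_force: 49.9
clock: 43.32
tcp_pos: [0.5355, -0.3298, 0.0931]
tcp_rot: [0.447, 3.11, -0.0]
ft_force: [-0.4, 0.7, -0.5]
finger_gap: 0.364
grip_force: 49.9
tcp [ 0.5355 -0.3298  0.0931] toolx yaw 163.62 tilt [ 0. -0. -1.]
tag (np.int32(2733), [230.1, 105.3]) [ 0.4676 -0.3214  0.1556] in tool [ 0.0675 -0.0111 -0.0625] edges [(np.float64(0.0253), np.float64(73.6)), (np.float64(0.049), np.float64(-16.0))]
tag (np.int32(2869), [235.6, 117.3]) [ 0.4686 -0.3187  0.1556] in tool [ 0.0673 -0.0083 -0.0625] edges [(np.float64(0.0151), np.float64(73.6)), (np.float64(0.029), np.float64(-16.4))]
tag (np.int32(1694), [256.0, 298.6]) [ 0.5518 -0.3345  0.1556] in tool [-0.017   0.     -0.0625] edges [(np.float64(0.0266), np.float64(73.7)), (np.float64(0.0174), np.float64(-14.8))]
g [ 194   50   70  129 6243]
[195  50] [ 0.4148 -0.3378] [ 0.3965 -0.3464] [ 0.3996 -0.345 ]
[195  62] [ 0.4219 -0.3404] [ 0.4058 -0.3498] [ 0.4085 -0.3482]
[209  74] [ 0.4319 -0.3336] [ 0.419  -0.3408] [ 0.4211 -0.3396]
[212 160] [ 0.4894 -0.351 ] [ 0.4949 -0.3637] [ 0.494  -0.3616]
[200 170] [ 0.4941 -0.3622] [ 0.5011 -0.3786] [ 0.4999 -0.3758]
[201 178] [ 0.5002 -0.3635] [ 0.5091 -0.3804] [ 0.5076 -0.3775]
[261 178] [ 0.5131 -0.3192] [ 0.5263 -0.3219] [ 0.5241 -0.3214]
[260  72] [ 0.4407 -0.2991] [ 0.4306 -0.2952] [ 0.4323 -0.2959]
[263  51] [ 0.4285 -0.2934] [ 0.4145 -0.2878] [ 0.4169 -0.2887]
tcp [ 0.5355 -0.3298  0.0931] toolx yaw 163.62 tilt [ 0. -0. -1.]
shares [ 2.74 -0.75  4.03]
```

Both views put the green nest at (0.4645, −0.3285) with yaw −16.5°. I'll move over it and lower.

```bash
python3 -m inch '0.5 -0.15 0 0 0 0 0.2;0.8 -0.2 0 0 0 0 0.2;0.8 -0.2 0 0 0 0 0.2;0.44 -0.15 0 0 0 0 0.2;0.2 -0.05 0 0 0 0 0.2;0 0 0.2 0 0 0 0.2;0 0 0.2 0 0 0 0.2;0 0 0 0 0 0 0.2;0 0 0 0 0 0 0.2;0 0 0 0 0 0 0.2'
python3 - <<'E'
from h import *
togo(.4645,-.3285,-.0075)
E
```

```text
clock: 44.2
tcp_pos: [0.4653, -0.3281, 0.0829]
tcp_rot: [0.446, 3.11, 0.001]
ft_force: [-0.9, -0.6, -1.6]
finger_gap: 0.367
grip_force: 49.9
tcp [ 0.4653 -0.3281  0.0829] toolx yaw 163.66 tilt [ 0.  0. -1.]
shares [ 0.03 -0.03  3.62]
```

```bash
python3 -m inch '0 0 0.2 0 0 0 0.2;0 0 0.4 0 0 0 0.2;0 0 0.4 0 0 0 0.2;0 0 0.4 0 0 0 0.2;0 0 0.4 0 0 0 0.2;0 0 0.4 0 0 0 0.2;0 0 0.3 0 0 0 0.2;0 0 0.2 0 0 0 0.2;0 0 0.1 0 0 0 0.2;0 0 0 0 0 0 0.2'; python3 -m inch '0 0 0.15 0 0 0 0.2;0 0 0.2 0 0 0 0.2;0 0 0.15 0 0 0 0.2;0 0 0.1 0 0 0 0.2;0 0 0.05 0 0 0 0.2;0 0 0.05 0 0 0 0.2;0 0 0.03 0 0 0 0.2;0 0 0 0 0 0 0.2;0 0 0 0 0 0 0.2;0 0 0 0 0 0 0.2'
```

```text
clock: 45.03
tcp_pos: [0.4644, -0.3283, 0.0126]
tcp_rot: [-0.447, -3.109, -0.001]
ft_force: [0.1, 0.5, -2.2]
finger_gap: 0.37
grip_force: 49.9
clock: 45.87
tcp_pos: [0.4647, -0.3285, -0.005]
tcp_rot: [0.448, 3.109, -0.0]
ft_force: [0.4, -0.4, -0.5]
finger_gap: 0.366
grip_force: 49.9
```

```bash
python3 -m inch '0 0 0.04 0 0 0 0.2;0 0 0.04 0 0 0 0.2;0 0 0.02 0 0 0 0.2;0 0 0 0 0 0 0.2;0 0 0 0 0 0 0.2;0 0 0 0 0 0 0.2;0 0 0 0 0 0 0.2;0 0 0 0 0 0 0.2;0 0 0 0 0 0 0.2;0 0 0 0 0 0 0.2'
```

```text
clock: 46.7
tcp_pos: [0.4646, -0.3285, -0.0073]
tcp_rot: [0.448, 3.109, -0.0]
ft_force: [-2.2, 0.5, 6.2]
finger_gap: 0.367
grip_force: 50.7
```

Floor contact is felt. I release, retreat and verify.

```bash
python3 -m inch '0 0 0 0 0 0 0.42;0 0 0 0 0 0 0.5;0 0 0 0 0 0 0.6;0 0 0 0 0 0 0.7;0 0 0 0 0 0 0.7;0 0 0 0 0 0 0.7;0 0 0 0 0 0 0.7;0 0 0 0 0 0 0.7;0 0 0 0 0 0 0.7;0 0 0 0 0 0 0.7'; python3 -m inch '0 0 -0.3 0 0 0 0.7;0 0 -0.6 0 0 0 0.7;0 0 -1 0 0 0 0.7;0 0 -1 0 0 0 0.7;0 0 -1 0 0 0 1;0 0 -1 0 0 0 1;0 0 -1 0 0 0 1;0 0 -0.6 0 0 0 1;0 0 0 0 0 0 1;0 0 0 0 0 0 1'
python3 - <<'E'
from h import *
w=snap("wrist","w11.png");p=read_state()["tcp_pos"];tag(w,"g",.005-p[2]);nest(w,"g")
a=snap("side");b=snap("scene");print([x[1] for x in blobs(a["frame"],"a",20)],[x[1] for x in blobs(b["frame"],"a",20)])
print([x[1] for x in blobs(b["frame"],"r",20)if x[1][0]<230 and x[1][1]<275],[x[1] for x in blobs(b["frame"],"g",15)],[x[1] for x in blobs(a["frame"],"g",10)])
E
```

```text
clock: 47.53
tcp_pos: [0.4646, -0.3284, -0.0076]
tcp_rot: [0.448, 3.109, -0.0]
ft_force: [-0.3, -0.1, -0.0]
finger_gap: 0.695
grip_force: 0.0
clock: 48.37
tcp_pos: [0.465, -0.3287, 0.1561]
tcp_rot: [0.447, 3.108, -0.002]
ft_force: [0.0, 0.3, 0.1]
finger_gap: 1.003
grip_force: 0.0
tcp [ 0.4643 -0.3284  0.155 ] toolx yaw 163.61 tilt [ 0. -0. -1.]
tag (np.int32(486), [256.0, 146.1]) [ 0.4248 -0.3171  0.055 ] in tool [ 0.0411 -0.0002  0.0999] edges [(np.float64(0.0464), np.float64(73.6)), (np.float64(0.011), np.float64(-15.1))]
tag (np.int32(456), [256.3, 202.9]) [ 0.4824 -0.334   0.055 ] in tool [-0.0189 -0.0002  0.1   ] edges [(np.float64(0.0255), np.float64(73.7)), (np.float64(0.0202), np.float64(-15.7))]
tag (np.int32(514), [255.7, 221.6]) [ 0.4961 -0.338   0.055 ] in tool [-0.0332 -0.0002  0.1   ] edges [(np.float64(0.0451), np.float64(73.7)), (np.float64(0.0288), np.float64(-15.2))]
g [ 232  141   49   88 1943]
[237 141] [ 0.4137 -0.333 ] [ 0.4167 -0.3387] [ 0.4162 -0.3378]
[232 145] [ 0.416  -0.3389] [ 0.4196 -0.346 ] [ 0.419  -0.3448]
[237 153] [ 0.4248 -0.3365] [ 0.4305 -0.3431] [ 0.4295 -0.342 ]
[238 211] [ 0.4824 -0.3535] [ 0.5023 -0.3642] [ 0.4989 -0.3624]
[234 228] [ 0.4994 -0.3633] [ 0.5234 -0.3764] [ 0.5193 -0.3742]
[277 228] [ 0.5122 -0.3195] [ 0.5393 -0.3219] [ 0.5348 -0.3215]
[274 213] [ 0.4951 -0.3181] [ 0.5181 -0.3202] [ 0.5142 -0.3198]
[275 154] [ 0.4362 -0.3009] [ 0.4448 -0.2988] [ 0.4433 -0.2991]
[280 150] [ 0.4338 -0.2952] [ 0.4418 -0.2916] [ 0.4405 -0.2922]
[280 144] [ 0.4282 -0.2937] [ 0.4348 -0.2897] [ 0.4337 -0.2904]
[276 141] [ 0.4244 -0.2967] [ 0.43   -0.2935] [ 0.429 -0.294]
[[232.3, 107.5], [287.1, 184.1], [197.4, 240.5], [191.8, 250.6]] [[199.5, 189.8], [342.9, 197.5], [331.7, 200.1], [35.0, 315.7]]
[[187.0, 235.1], [184.9, 256.8]] [[151.1, 200.1], [159.0, 220.5], [147.8, 219.2]] [[263.5, 144.2], [268.0, 147.3], [282.3, 149.6]]
```

Green is home. Its tag sits +18.7 mm along the nest axis (19.5 mm expected), with no lateral offset, on the 0.055 plane. Both ambers are at their original pixels, and red is still in its nest. Handing in.

```bash
python3 -c "
from h import *
print(job_done())"
```

```text
the job is handed in; nothing more can be done
None
```

The job is handed in at about 48 s of the 72 s: both carriers stood released on the scan plate, then were set down in their nests (red first, then green), each measured within about 1 mm of its nest centre, and the amber tags show no movement; no verdict came back.

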